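# Disinfect returned medicine cartons in the UV chamber

### The arm

A 7-joint arm with a two-finger parallel gripper is mounted at the origin on the work surface. World frame = base frame: x ahead of the robot, y to its left, z up, the work surface at z = 0. Lengths are in mm, angles in degrees, forces in N, time in s.
With the tool pointing down it reaches from about 350 to 900 mm from the base axis. Payload 7.2 kg.
Tool frame: the origin (TCP) lies at the very end of the fingers, on their centre line; the grasp point (between the pads) lies 19 mm behind it (tcp_to_grasp is the distance from the TCP to the grasp point, in mm); z points along the fingers, y is the line along which they close (so a half turn about z gives the same grasp; the last joint's range is limited). The gripper opens to 85 mm and grips with 20 to 120 N. Pads are 22 mm wide; open, the fingers measure 114 mm over their backs; the gripper's body (76 mm by 85 mm) begins 54 mm behind the grasp point. The pads swing forward as they close: fully open they stand 13 mm farther back than shut.
Start: joints at [60.493, 23.554, -0.728, 91.456, 0.321, 64.991, -4.71], TCP at [270.04, -563.655, 231.297] pointing down, gripper open.
Joint ranges: [-169.25, 169.25], [-16.82, 113.86], [-84.01, 82.57], [7.8, 145.47], [-59.2, 239.2], [7.22, 106.19], [-163.78, 163.78]. Speed limits (degrees/s): [136.94, 136.94, 172.46, 172.46, 180, 180, 180].

### API

Orientations are given as a 3x3 rotation matrix whose columns are the frame's x, y, z axes.
In Python, from workcell import get_obs, grab_frame, camera_params, hand_in, outline_of, tcp_to_grasp gives the robot as it stands. The module is installed in compiled form; this text tells all that it offers.
- The arm moves only by the shell command python3 -m handwheel 'ROWS'. ROWS is text: rows parted by semicolons, each of 7 numbers parted by spaces: the shift along the tool's x, y, z in cm, then the turn, a rotation vector about the tool's x, y, z in degrees, then the closure, from 0 (fully open) to 1 (shut). In form: dx dy dz wx wy wz jaw; .... A call has 1 to 8 rows; each row is the pose to reach, as a shift and turn from the pose commanded when the call began, along the tool's axes at that moment; what a row does not reach only later rows make up. A row lasts 1/8 s, in which the tool goes at most 62.5 mm and 10.7 degrees, less where a joint would pass 70% of its speed; a pose out of reach is approached as far as the arm can. A call with a gripper value outside its range is refused whole. The fingers move at their own pace and stop on an object; the grip force is fixed at half the most. Time passes only in rows, so rows that repeat a pose let the fingers close. It gives the time, the measured TCP pose, the force, the opening and the grip force at its end, in the units of the state.
- get_obs(): the state, without advancing time (a new reading comes with each control period).
- grab_frame(name): name is "scene" or "top"; returns the picture (384x512x3 uint8, red, green, blue); there is no depth.
- camera_params(name): a dict with "intrinsics" (3x3 intrinsics, pixels), "R" (3x3) and "t" (3): a world point X has camera coordinates R X + t. Camera axes: x right, y down, z forward; pixel columns grow to the right and rows downward; lengths in mm; the calibration is good to about 2 mm. A picture is of the moment at which its call begins. camera_params takes no time and is no camera call.
- hand_in(): hands the job in; it is judged then, once.
Trained networks look in the newest picture that a camera, given by its name, has taken for a name from the list of things; names that differ only in an ending like _2 or _b are one class to them, and where a whole thing is asked for, a point or a joint stands for the part that bears it (a point fixed in the world has none). Each returns a list of dicts, best first, with "confidence" (0 to 1); they miss things now and then, are a little off and sometimes report something else, mostly with a low value. They report only what shows in the picture. A call takes as long as a camera call. They do not tell look-alikes from the thing itself.
- outline_of(camera, name): "mask" (384x512 bool, what is visible of it) and "rect" ([left, top, width, height] in pixels, round what is visible of it).
The state is a dict: "time": time; "q": joint angles; "dq": joint speeds; "tau": joint torques, N m; "ee_pos": TCP position; "tcp_rot": TCP orientation; "contact_force": force on the tool from outside, world axes, zero at the start; "ft_torque": the same for the moment, N m; "finger_gap": opening from 0.0 (shut) to 1.0 (fully open); "grip_force": force on a finger pad.
Only numpy, scipy, OpenCV 4.12 (cv2) and the standard library are available. Lean on these libraries where they do the work, as an engineer would, in place of code of your own. Each camera call takes 0.05 s, during which the arm holds its last target. There are 200 camera calls.

### The job

Lay every orange-banded carton on the floor of the UV chamber, lying flat and not stacked; then take the hook pole, hook it into the yellow ring and pull the sash fully down with it (do not touch the sash or its ring with the gripper), and put the pole back in its cradle as it was, hook down. Finally turn the red knob clockwise to its stop and let go so that it springs back. Leave the violet-banded cartons and everything else where they are.

Things in the scene. Friction and masses are not known exactly. Their poses are not given: they have to be found in the camera images.
- chamber: white bench-top UV chamber, fixed to the table; origin on the table under its middle. x from its front (robot side) to its back, y left, z up. Its open top slopes up to the back at 33 degrees: front wall top 110 mm above the table, back wall top 240 mm, side walls follow the slope. Guide rails on the side walls go on up behind it, to 360 mm; a grey console 150 mm high with the knob is on its right (-y)
- chamber_floor (a point): centre of the chamber's inner floor, 50 mm above the table; axes as the chamber. The inside is 200 mm deep (x -100 to 100) and 400 mm wide (y -200 to 200), walls 6 mm; the front wall rises 60 mm above this floor, the back wall 190 mm
- sash (a joint): clear blue-framed sash that closes the chamber's sloping top; travel in m, 0 = fully up (open), 0.233 = fully down (closed). Slides along the slope, 33 degrees below level towards the chamber's front (per mm: 0.839 mm in chamber -x, 0.545 mm down). Friction keeps it where it is left; about 3 N along the slope moves it down
- ring (a point): centre of the yellow ring on the sash, 55 mm above the middle of its lower edge; moves with the sash, always lies level (hole vertical), axes as the chamber. Inner radius 20 mm, bar 7 mm thick, short stem at its back (+x). Height above the table: 303 mm with the sash up, 176 mm with it down
- knob (a joint): angle of the red start knob on the console, rad: 0 = rest, grows as it is turned clockwise seen from above, 1.2 = stop. A spring (0.17 Nm at the stop) turns it back when let go
- knob_grip (a point): on the knob's vertical axis at the height to grip it, 179 mm above the table. The knob is a red bar 50 mm long (along this point's x, which turns with the knob; chamber x at rest), 14 mm wide, 30 mm high (15 mm above and below this point). The console under it is 100 x 100 mm and adjoins the chamber's right wall, which is 68 mm to the left of this point
- pole_grip (a point): centre of the hook pole's wooden handle: 120 mm long (x), 22 mm wide (y), 26 mm high (z). From its front end a 10 mm steel rod goes on along +x. The pole weighs 160 g and balances ahead of this point, within the handle
- pole_hook (a point): end of the pole's rod, on its axis, 150 mm ahead (+x) of the handle's centre. Here it turns down (pole -z) into an 8 mm thick hook: 30 mm straight down, then a tip bent 7 mm back towards the handle, lowest point 42 mm below this point
- cradle_seat (a point): where the handle's centre lies when the pole rests in its fixed dark steel cradle, 80 mm above the table; x along the pole towards the hook, hook down. Two saddles, open above, 12 mm thick along x: at x = -50 mm (slot 30 mm wide for the handle, floor 13 mm below this point) and x = 105 mm (slot 20 mm for the rod, floor 5 mm below); prongs 20 mm high. At the start the pole may lie 8 mm to and fro
- carton1_mid (a point): white medicine carton, 90 mm long (its x) x 42 mm wide (its y) x 50 mm high (its z), 120 g, with an orange band around it; this point is its centre, 25 mm above its underside. To be disinfected; absent in some starts
- carton2_mid (a point): white medicine carton, 90 mm long (its x) x 42 mm wide (its y) x 50 mm high (its z), 120 g, with an orange band around it; this point is its centre, 25 mm above its underside. To be disinfected; absent in some starts
- carton3_mid (a point): white medicine carton, 90 mm long (its x) x 42 mm wide (its y) x 50 mm high (its z), 120 g, with an orange band around it; this point is its centre, 25 mm above its underside. To be disinfected; absent in some starts
- carton4_mid (a point): white medicine carton, 90 mm long (its x) x 42 mm wide (its y) x 50 mm high (its z), 120 g, with an orange band around it; this point is its centre, 25 mm above its underside. To be disinfected; absent in some starts
- violet1_mid (a point): white medicine carton, 90 mm long (its x) x 42 mm wide (its y) x 50 mm high (its z), 120 g, with a violet band around it; this point is its centre, 25 mm above its underside. Not part of the job
- violet2_mid (a point): white medicine carton, 90 mm long (its x) x 42 mm wide (its y) x 50 mm high (its z), 120 g, with a violet band around it; this point is its centre, 25 mm above its underside. Not part of the job
- bottle: disinfectant bottle, red cap, 70 mm across, 190 mm high; origin under its base; bystander
- jar: glass jar with blue cap, 72 mm across, 100 mm high; origin under its base; bystander
- thermometer: white hand-held thermometer lying flat, about 110 x 60 x 28 mm; origin under it; bystander
- mug: blue mug, 80 mm across, 90 mm high; origin under its base; bystander
- tape_dispenser: grey tape dispenser 150 x 50 x 80 mm; origin under it; bystander
Mind the look-alikes: they are no part of the job. Leave any green or pink look-alike of the part that bears carton3_mid alone.

How it is judged (in metres and radians):
On the way, in this order (a step that is already met when the one before it is completed fails the run):
1. every orange-banded carton that is present lies on the chamber floor, let go, with the sash still up (x of carton1_mid in the frame of chamber_floor between -0.1 and 0.1 m and y of carton1_mid in the frame of chamber_floor between -0.2 and 0.2 m and z of carton1_mid in the frame of chamber_floor between 0.01 and 0.036 m and x of carton2_mid in the frame of chamber_floor between -0.1 and 0.1 m and y of carton2_mid in the frame of chamber_floor between -0.2 and 0.2 m and z of carton2_mid in the frame of chamber_floor between 0.01 and 0.036 m and x of carton3_mid in the frame of chamber_floor between -0.1 and 0.1 m and y of carton3_mid in the frame of chamber_floor between -0.2 and 0.2 m and z of carton3_mid in the frame of chamber_floor between 0.01 and 0.036 m and x of carton4_mid in the frame of chamber_floor between -0.1 and 0.1 m and y of carton4_mid in the frame of chamber_floor between -0.2 and 0.2 m and z of carton4_mid in the frame of chamber_floor between 0.01 and 0.036 m and contact force between the fingers and carton1 below 0.2 N and contact force between the fingers and carton2 below 0.2 N and contact force between the fingers and carton3 below 0.2 N and contact force between the fingers and carton4 below 0.2 N and value of joint sash below 0.06 m), for 0.2 s.
2. the pole is pulling the sash down (value of joint sash above 0.08 m and contact force between pole and sash above 0.3 N).
3. the sash is fully down (value of joint sash above 0.222 m), for 0.2 s.
4. the pole lies in its cradle again, let go (x of pole_grip in the frame of cradle_seat between -0.03 and 0.03 m and y of pole_grip in the frame of cradle_seat between -0.012 and 0.012 m and z of pole_grip in the frame of cradle_seat between -0.008 and 0.008 m and angle between the x axis of pole_grip and the x axis of cradle_seat, either way round below 0.15 rad and angle between pole_grip's own z axis and vertical below 0.35 rad and contact force between the fingers and pole below 0.2 N), for 0.2 s.
5. the knob is turned to its stop (value of joint knob above 1.1 rad), for 0.05 s.
6. the knob has sprung back (value of joint knob below 0.1 rad), for 0.2 s.
At the end, for the whole second after the job is handed in: present orange cartons: centre within the chamber walls, 10 to 36 mm above its floor; sash joint over 0.222; pole in cradle, hook down (handle centre within 30 mm along, 12 across, 8 in height of the seat, under 0.15 rad off); knob under 0.1 rad; all let go and at rest (all of step 4 and x of carton1_mid in the frame of chamber_floor between -0.1 and 0.1 m and y of carton1_mid in the frame of chamber_floor between -0.2 and 0.2 m and z of carton1_mid in the frame of chamber_floor between 0.01 and 0.036 m and x of carton2_mid in the frame of chamber_floor between -0.1 and 0.1 m and y of carton2_mid in the frame of chamber_floor between -0.2 and 0.2 m and z of carton2_mid in the frame of chamber_floor between 0.01 and 0.036 m and x of carton3_mid in the frame of chamber_floor between -0.1 and 0.1 m and y of carton3_mid in the frame of chamber_floor between -0.2 and 0.2 m and z of carton3_mid in the frame of chamber_floor between 0.01 and 0.036 m and x of carton4_mid in the frame of chamber_floor between -0.1 and 0.1 m and y of carton4_mid in the frame of chamber_floor between -0.2 and 0.2 m and z of carton4_mid in the frame of chamber_floor between 0.01 and 0.036 m and contact force between the fingers and carton1 below 0.2 N and contact force between the fingers and carton2 below 0.2 N and contact force between the fingers and carton3 below 0.2 N and contact force between the fingers and carton4 below 0.2 N and value of joint sash above 0.222 m and value of joint knob below 0.1 rad and linear speed of each of pole, carton1, carton2, carton3, carton4 below 0.03 m/s); the robot touches nothing.
It fails at once if a bystander (violet-banded carton, bottle, jar, thermometer, mug, tape dispenser) is moved more than 5 cm (distance of any of violet1_mid, violet2_mid, bottle, jar, thermometer, mug, tape_dispenser from where it was at the start of the episode above 0.05 m).
It fails at once if the gripper or arm pushes on the sash or its ring (over 2 N) (contact force between any of the fingers, the arm and sash above 2 N).
Of carton1, carton2, carton3, carton4 only 2 to 4 are there at a start; the rules pass over those that are not, and their reading is None.
At some moment in a run one of carton1, carton2, carton3, carton4 may be knocked a few centimetres aside while the robot is not near it.
It also fails if it takes over 210 s, if anything falls off the work surface, if the arm or the gripper's body presses on something with over 40 N, if the wrist force passes 120 N, or if a joint passes its speed limit or range.

## Working session

There is one attempt and no reset: what is moved stays moved. The work goes in short steps, Python scripts to look and compute and a shell command to move; the robot and the scene stay as the last step left them, time stands still between calls to the robot, and variables do not carry over. Pictures are saved under pics/ and viewed, at most 14 in all, crops included, and the job is handed in when it is done.

```bash
mkdir -p pics; cat > h.py <<'E'
import numpy as np,cv2
from workcell import *
def P(c):
    p=camera_params(c);return np.array(p["intrinsics"]),np.array(p["R"]),np.array(p["t"])
def proj(c,X):
    K,R,t=P(c);X=np.atleast_2d(X);x=(K@(R@X.T+t[:,None]));return (x[:2]/x[2]).T
def ray(c,u,v):
    K,R,t=P(c);return -R.T@t, R.T@np.linalg.inv(K)@np.array([u,v,1.])
def onz(c,u,v,z):
    o,d=ray(c,u,v);return o+d*(z-o[2])/d[2]
def save(c,n,s=1.5):
    f=grab_frame(c);np.save(f'pics/{c}.npy',f);cv2.imwrite(f'pics/{n}.png',cv2.resize(f[:,:,::-1],None,fx=s,fy=s,interpolation=cv2.INTER_CUBIC));return f
E
python3 - <<'E'
from h import *
for c in("scene","top"):
    save(c,c+"0");K,R,t=P(c);print(c,K.round(1).tolist(),R.round(3).tolist(),(-R.T@t).round(0))
o=get_obs();print({k:np.round(o[k],3).tolist() for k in o},tcp_to_grasp)
E
```

```text
scene [[403.1, 0.0, 254.5], [0.0, 403.1, 181.9], [0.0, 0.0, 1.0]] [[-0.828, 0.56, -0.018], [0.388, 0.55, -0.739], [-0.404, -0.619, -0.673]] [1021.  801. 1054.]
top [[457.5, 0.0, 246.6], [0.0, 457.5, 196.1], [0.0, 0.0, 1.0]] [[-0.003, -1.0, -0.003], [-0.985, 0.003, -0.172], [0.172, 0.002, -0.985]] [ 242.    0. 1802.]
{'time': 0.1, 'q': [60.494, 23.596, -0.728, 91.498, 0.319, 64.991, -4.71], 'dq': [0.006, -0.033, 0.09, -0.124, -0.027, 0.036, 0.079], 'tau': [0.002, -60.183, 0.684, -30.009, 0.014, 0.006, -0.0], 'ee_pos': [269.814, -563.268, 230.54], 'tcp_rot': [[0.902, 0.432, -0.001], [0.432, -0.902, 0.001], [-0.0, -0.001, -1.0]], 'contact_force': [0.691, 0.083, 1.177], 'ft_torque': [0.017, -0.017, -0.048], 'grip_force': 0.0, 'finger_gap': 1.003} 18.700000000000003
```

View pics/scene0.png

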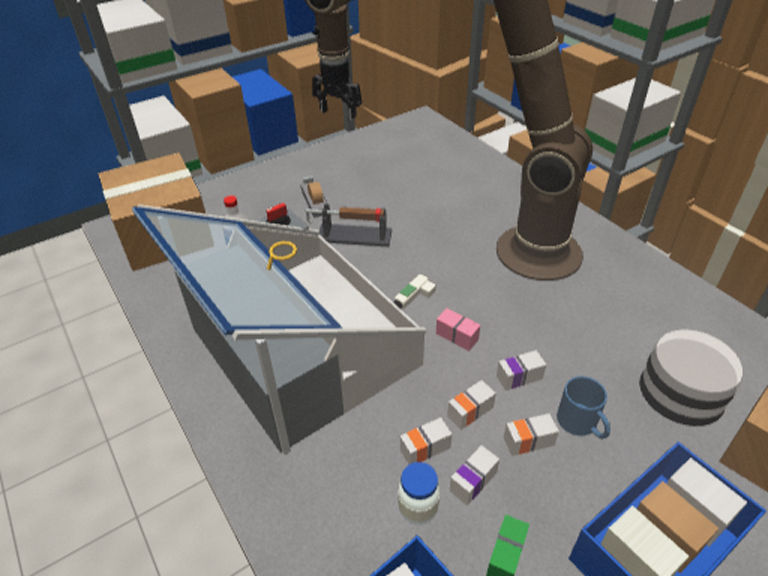

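View pics/top0.png

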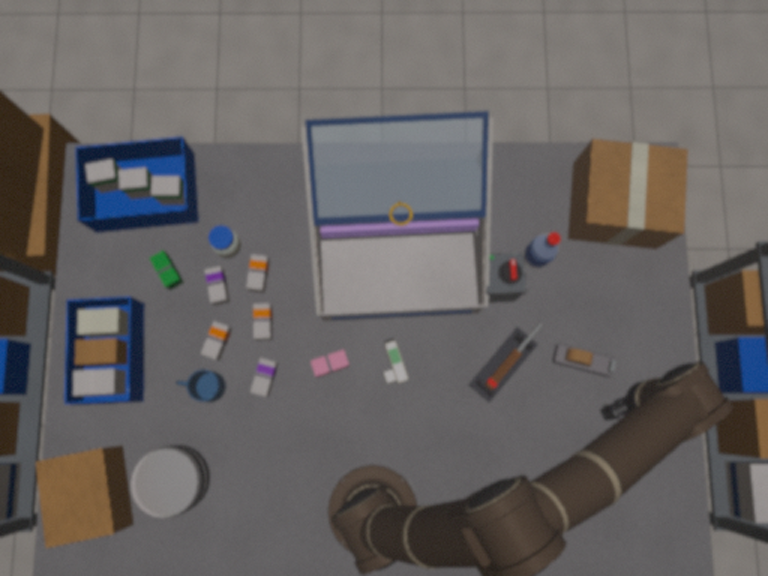

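```bash
cat >> h.py <<'E'
from scipy.optimize import minimize
def boxcorn(x,y,yaw,z0=0,d=(90,42,50)):
    c,s=np.cos(yaw),np.sin(yaw)
    return np.array([[x+c*a*d[0]/2-s*b*d[1]/2,y+s*a*d[0]/2+c*b*d[1]/2,z0+k*d[2]] for a in(-1,1) for b in(-1,1) for k in(0,1)])
def sil(c,X):
    S=4;m=np.zeros((384*S,512*S),np.uint8);h=cv2.convexHull((proj(c,X)*S).astype(np.int32));cv2.fillConvexPoly(m,h,1)
    return cv2.resize(m.astype(np.float32),(512,384),interpolation=cv2.INTER_AREA)
def fitbox(masks,z0=0,d=(90,42,50)):
    c=next(iter(masks));m=masks[c];v,u=np.argwhere(m).mean(0);p=onz(c,u,v,z0+25)
    def cost(q):
        return sum(np.abs(sil(c,boxcorn(q[0],q[1],q[2]/50,z0,d))-m).sum()/m.sum() for c,m in masks.items())
    best=None
    for a in np.arange(0,np.pi,np.pi/6):
        r=minimize(cost,[p[0],p[1],a*50],method='Nelder-Mead',options=dict(initial_simplex=np.array([p[0],p[1],a*50])+np.array([[0,0,0],[15,0,0],[0,15,0],[0,0,15]]),xatol=.1,fatol=1e-4))
        if best is None or r.fun<best.fun: best=r
    return best.x[0],best.x[1],np.degrees(best.x[2]/50)%180,best.fun
E
python3 - <<'E'
from h import *
T=np.load('pics/top.npy');S=np.load('pics/scene.npy')
D={}
for c in("top","scene"):
    D[c]=[d for d in outline_of(c,"carton1_mid") if d["confidence"]>.3]
def col(c,m):
    f=np.load(f'pics/{c}.npy');h=cv2.cvtColor(f,cv2.COLOR_RGB2HSV);k=m&(h[...,1]>110)&(h[...,2]>60)
    return np.median(h[...,0][k]) if k.sum()>3 else None
sm=[(d["mask"],np.argwhere(d["mask"]).mean(0)) for d in D["scene"]]
for d in D["top"]:
    m=d["mask"];v,u=np.argwhere(m).mean(0);p=onz("top",u,v,30);q=proj("scene",p)[0]
    k=min(sm,key=lambda s:np.hypot(s[1][1]-q[0],s[1][0]-q[1])) if sm else None
    ms={"top":m}; 
    if k is not None and np.hypot(k[1][1]-q[0],k[1][0]-q[1])<15: ms["scene"]=k[0]
    print(round(d["confidence"],2),(u.round(),v.round()),"hue",col("top",m),len(ms),np.round(fitbox(ms),2))
a=T[70:220,190:400];b=S[60:250,60:290]
cv2.imwrite('pics/c1.png',cv2.resize(a[:,:,::-1],None,fx=3.8,fy=3.8,interpolation=cv2.INTER_CUBIC))
cv2.imwrite('pics/c2.png',cv2.resize(b[:,:,::-1],None,fx=3.1,fy=3.1,interpolation=cv2.INTER_CUBIC))
cv2.imwrite('pics/c3.png',cv2.resize(T[150:290,70:250][:,:,::-1],None,fx=4,fy=4,interpolation=cv2.INTER_CUBIC))
E
```

```text
(no output)
```

View pics/c1.png

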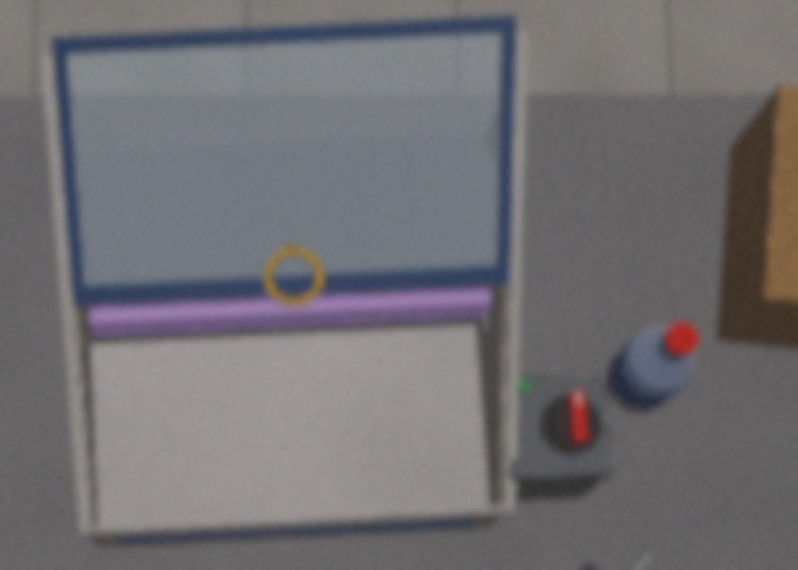

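View pics/c2.png

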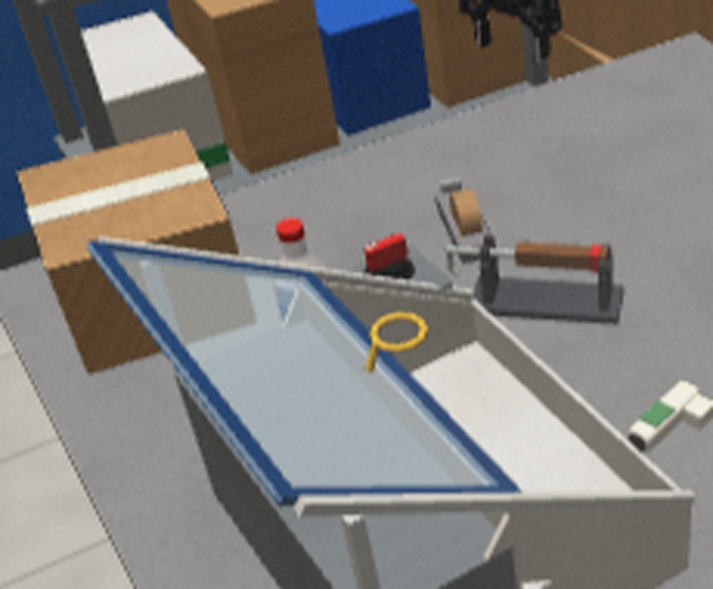

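View pics/c3.png

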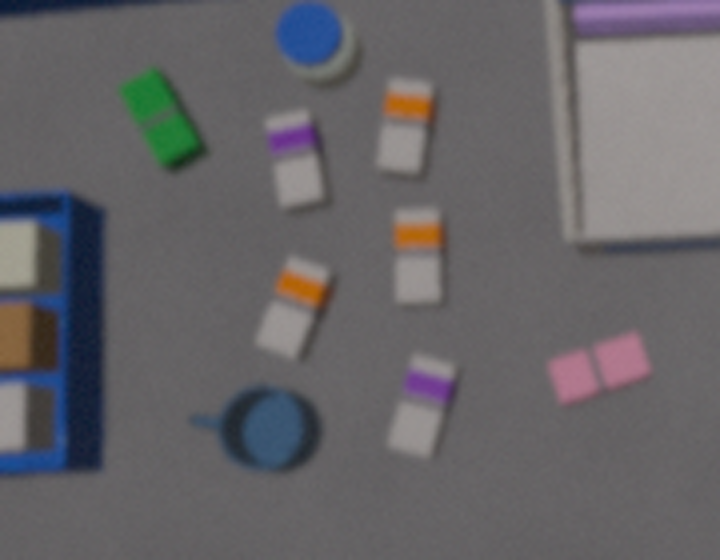

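```bash
python3 - <<'E'
from h import *
from scipy.optimize import least_squares
for c in("top","scene"):
  for n in("carton1_mid","pole_grip"):
    print(c,n,[(round(d["confidence"],2),d["rect"]) for d in outline_of(c,n)])
K=[("top",211.8,210.8,(-103,203,110)),("top",325,204.7,(-103,-203,110)),("scene",282.6,219.7,(-106,206,110)),("scene",213.2,154.2,(-103,-203,110)),("top",267.1,142.6,None)]
# ring: yellow blobs
for c in("top","scene"):
    f=np.load(f'pics/{c}.npy');h=cv2.cvtColor(f,cv2.COLOR_RGB2HSV)
    def blob(lo,hi,box,s=120,v=60):
        m=cv2.inRange(h,(lo,s,v),(hi,255,255));M=np.zeros_like(m);x0,y0,x1,y1=box;M[y0:y1,x0:x1]=m[y0:y1,x0:x1];return M>0
    b=(250,130,285,155) if c=="top" else (170,155,205,185)
    ys,xs=np.nonzero(blob(17,32,b,100));print(c,"ring px",xs.min(),xs.max(),ys.min(),ys.max(), cv2.fitEllipse(np.c_[xs,ys].astype(np.float32)))
    b=(328,165,352,192) if c=="top" else (170,130,195,150)
    m=blob(0,8,b,120)|blob(172,180,b,120);ys,xs=np.nonzero(m);print(c,"knob",xs.mean(),ys.mean(),cv2.minAreaRect(np.c_[xs,ys].astype(np.float32)))
E
```

```text
top carton1_mid [(0.21, [200.9, 74.0, 125.4, 79.7])]
top pole_grip [(0.83, [324.2, 217.2, 35.9, 39.3])]
scene carton1_mid []
scene pole_grip [(0.86, [207.6, 137.3, 51.8, 14.1]), (0.47, [268.8, 277.2, 34.8, 26.5])]
top ring px 260 274 135 149 ((266.7718811035156, 142.0830078125), (12.893706321716309, 13.939309120178223), 98.34651184082031)
top knob 341.66101694915255 180.47457627118644 ((341.5, 180.0), (12.0, 5.0), 90.0)
scene ring px 178 197 160 179 ((186.83843994140625, 167.97360229492188), (12.436972618103027, 21.163949966430664), 50.347042083740234)
scene knob 184.11818181818182 141.13636363636363 ((184.0, 141.00001525878906), (8.403613090515137, 14.181097030639648), 66.80140686035156)
```

```bash
cat >> h.py <<'E'
from scipy.optimize import least_squares
def cmask(c,f=None):
    if f is None:f=grab_frame(c)
    lab=cv2.cvtColor(f,cv2.COLOR_RGB2LAB).astype(float);bg=cv2.medianBlur(cv2.cvtColor(f,cv2.COLOR_RGB2LAB),101).astype(float)
    d=lab-bg;m=((d[...,0]>22)|(np.hypot(d[...,1],d[...,2])>18)).astype(np.uint8)
    return f,cv2.morphologyEx(m,cv2.MORPH_CLOSE,np.ones((3,3),np.uint8))
def comp(m,u,v,r=12):
    n,l=cv2.connectedComponents(m);w=l[max(0,int(v)-r):int(v)+r,max(0,int(u)-r):int(u)+r];w=w[w>0]
    return l==np.bincount(w).argmax() if len(w) else None
def cartons(lst,fr=None):
    fr=fr or {}
    M={c:cmask(c,fr.get(c))[1] for c in("top","scene")}
    for n,u,v in lst:
        p=onz("top",u,v,50);p[2]=25;q=proj("scene",p)[0];a=comp(M["top"],u,v,5);b=comp(M["scene"],*q,6)
        o=[n,a.sum(),b.sum() if b is not None else 0,np.round(fitbox({"top":a}),2)]
        if b is not None: o.append(np.round(fitbox({"top":a,"scene":b}),2))
        print(*o)
E
python3 - <<'E'
from h import *
F={c:np.load(f'pics/{c}.npy') for c in("top","scene")}
cartons([("A",171,181),("B",174,214),("C",143,226),("v1",144,190),("v2",175,251)],F)
# chamber fit
pts=[("top",211.8,210.8,(-103,203,110)),("top",325,204.7,(-103,-203,110)),("scene",282.6,219.7,(-106,206,110)),("scene",213.2,154.2,(-103,-203,110))]
def W(q,p):
    a=q[2]/100;c,s=np.cos(a),np.sin(a);return np.array([q[0]+c*p[0]-s*p[1],q[1]+s*p[0]+c*p[1],p[2]])
f=lambda q:np.concatenate([proj(c,W(q,p))[0]-(u,v) for c,u,v,p in pts])
r=least_squares(f,[550,0,0]);print("chamber",r.x.round(1),f(r.x).round(1))
def tri(a,b):
    A=[];B=[]
    for c,(u,v) in (("top",a),("scene",b)):
        o,d=ray(c,u,v);d/=np.linalg.norm(d);Q=np.eye(3)-np.outer(d,d);A.append(Q);B.append(Q@o)
    return np.linalg.solve(sum(A),sum(B))
print("ring",tri((266.8,142.1),(186.5,166.5)).round(1),onz("top",266.8,142.1,303).round(1),"knob",tri((341.6,180.4),(184.1,141.1)).round(1),onz("top",341.6,180.4,194).round(1))
w=np.degrees(r.x[2]/100);K=W(r.x,(0,0,0));c,s=np.cos(r.x[2]/100),np.sin(r.x[2]/100)
for n,p in(("ring",onz("top",266.8,142.1,303)),("knob",onz("top",341.6,180.4,194))):
    d=p-K;print(n,"in chamber",(c*d[0]+s*d[1]).round(1),(-s*d[0]+c*d[1]).round(1))
a=outline_of("top","pole_grip");b=outline_of("scene","pole_grip")
M={}
for cc,f,R in(("top",F["top"],(310,205,375,270)),("scene",F["scene"],(200,120,270,165))):
    h=cv2.cvtColor(f,cv2.COLOR_RGB2HSV);m=((h[...,0]<16)|(h[...,0]>170))&(h[...,1]>90)
    k=np.zeros_like(m);x0,y0,x1,y1=R;k[y0:y1,x0:x1]=m[y0:y1,x0:x1]
    n,l,st,_=cv2.connectedComponentsWithStats(k.astype(np.uint8));i=1+st[1:,4].argmax();M[cc]=l==i;print(cc,st[i])
print("handle",np.round(fitbox(M,67,(120,22,26)),2),np.round(fitbox({"top":M["top"]},67,(120,22,26)),2))
cv2.imwrite('pics/c4.png',np.hstack([cv2.resize(F["top"][205:270,305:385][:,:,::-1],(400,325),interpolation=cv2.INTER_CUBIC),cv2.resize(F["scene"][120:170,195:257][:,:,::-1],(400,325),interpolation=cv2.INTER_CUBIC)]))
E
```

```text
A 242 1182 [6.1093e+02 3.0218e+02 1.7358e+02 3.1000e-01] [607.03 302.02 177.26   1.13]
B 252 404 [4.8163e+02 2.8561e+02 2.5200e+00 2.4000e-01] [477.75 284.77   5.91   0.89]Traceback (most recent call last):
  File "<stdin>", line 3, in <module>
  File "h.py", line 43, in cartons
    o=[n,a.sum(),b.sum() if b is not None else 0,np.round(fitbox({"top":a}),2)]
                                                          ~~~~~~^^^^^^^^^^^
  File "h.py", line 26, in fitbox
    r=minimize(cost,[p[0],p[1],a*50],method='Nelder-Mead',options=dict(initial_simplex=np.array([p[0],p[1],a*50])+np.array([[0,0,0],[15,0,0],[0,15,0],[0,0,15]]),xatol=.1,fatol=1e-4))
    res = _minimize_neldermead(fun, x0, args, callback, bounds=bounds,
                               **options)
    fxcc = func(xcc)
    fx = function(np.copy(x), *(wrapper_args + args))
  File "h.py", line 23, in cost
    return sum(np.abs(sil(c,boxcorn(q[0],q[1],q[2]/50,z0,d))-m).sum()/m.sum() for c,m in masks.items())
  File "h.py", line 23, in <genexpr>
    return sum(np.abs(sil(c,boxcorn(q[0],q[1],q[2]/50,z0,d))-m).sum()/m.sum() for c,m in masks.items())
                      ~~~^^^^^^^^^^^^^^^^^^^^^^^^^^^^^^^^^^^
  File "h.py", line 18, in sil
    S=4;m=np.zeros((384*S,512*S),np.uint8);h=cv2.convexHull((proj(c,X)*S).astype(np.int32));cv2.fillConvexPoly(m,h,1)
                                                             ~~~~^^^^^
  File "h.py", line 6, in proj
    K,R,t=P(c);X=np.atleast_2d(X);x=(K@(R@X.T+t[:,None]));return (x[:2]/x[2]).T
          ~^^^
  File "h.py", line 4, in P
    p=camera_params(c);return np.array(p["intrinsics"]),np.array(p["R"]),np.array(p["t"])
ValueError: time passes only in moves, steps and waits
```

```bash
python3 - <<'E'
s=open('h.py').read()
s=s.replace("def P(c):\n    p=","from functools import lru_cache\n@lru_cache\ndef P(c):\n    p=")
i=s.index("def cartons")
s=s[:i]+'''def cartons(lst,f=None,z=50):
    f,M=cmask("top",f)
    for n,u,v in lst:
        a=comp(M,u,v,5);print(n,a.sum(),np.round(fitbox({"top":a},z,(90,42,0)),2))
    return f
'''
open('h.py','w').write(s)
E
cat > a.py <<'E'
from h import *
F={c:np.load(f'pics/{c}.npy') for c in("top","scene")}
cartons([("A",171,181),("B",174,214),("C",143,226),("v1",144,190),("v2",175,251)],F["top"])
pts=[("top",211.8,210.8,(-103,203,110)),("top",325,204.7,(-103,-203,110)),("scene",282.6,219.7,(-106,206,110)),("scene",213.2,154.2,(-103,-203,110))]
def W(q,p):
    a=q[2]/100;c,s=np.cos(a),np.sin(a);return np.array([q[0]+c*p[0]-s*p[1],q[1]+s*p[0]+c*p[1],p[2]])
f=lambda q:np.concatenate([proj(c,W(q,p))[0]-(u,v) for c,u,v,p in pts])
r=least_squares(f,[550,0,0]);print("chamber",r.x.round(1),f(r.x).round(1))
def tri(a,b):
    A=[];B=[]
    for c,(u,v) in (("top",a),("scene",b)):
        o,d=ray(c,u,v);d/=np.linalg.norm(d);Q=np.eye(3)-np.outer(d,d);A.append(Q);B.append(Q@o)
    return np.linalg.solve(sum(A),sum(B))
print("ring",tri((266.8,142.1),(186.5,166.5)).round(1),onz("top",266.8,142.1,303).round(1),"knob",tri((341.6,180.4),(184.1,141.1)).round(1),onz("top",341.6,180.4,194).round(1))
K=W(r.x,(0,0,0));c,s=np.cos(r.x[2]/100),np.sin(r.x[2]/100)
for n,p in(("ring",onz("top",266.8,142.1,303)),("knob",onz("top",341.6,180.4,194))):
    d=p-K;print(n,"in chamber",(c*d[0]+s*d[1]).round(1),(-s*d[0]+c*d[1]).round(1))
M={}
for cc,f,R in(("top",F["top"],(310,205,375,270)),("scene",F["scene"],(200,120,270,165))):
    h=cv2.cvtColor(f,cv2.COLOR_RGB2HSV);m=((h[...,0]<16)|(h[...,0]>170))&(h[...,1]>90)
    k=np.zeros_like(m);x0,y0,x1,y1=R;k[y0:y1,x0:x1]=m[y0:y1,x0:x1]
    n,l,st,_=cv2.connectedComponentsWithStats(k.astype(np.uint8));i=1+st[1:,4].argmax();M[cc]=l==i;print(cc,st[i])
print("handle",np.round(fitbox(M,67,(120,22,26)),2),np.round(fitbox({"top":M["top"]},67,(120,22,26)),2))
cv2.imwrite('pics/c4.png',np.hstack([cv2.resize(F["top"][205:270,305:385][:,:,::-1],(400,325),interpolation=cv2.INTER_CUBIC),cv2.resize(F["scene"][120:170,195:257][:,:,::-1],(400,325),interpolation=cv2.INTER_CUBIC)]))
E
python3 a.py
```

```text
A 242 [6.0713e+02 2.9883e+02 1.7176e+02 1.0000e-01]
B 252 [4.7981e+02 2.8241e+02 1.5200e+00 8.0000e-02]
C 262 [4.2837e+02 4.0240e+02 1.5904e+02 1.1000e-01]
v1 245 [5.7496e+02 4.0528e+02 1.1180e+01 1.0000e-01]
v2 264 [3.3394e+02 2.7552e+02 1.6383e+02 1.0000e-01]
chamber [593.9 -73.5   4.1] [ 2.3 -0.4 -2.4  0.9 -0.  -0.7 -0.4  1.1]
ring [691.1 -66.5 295.5] [688.7 -66.1 303. ] knob [ 580.7 -340.9  175. ] [ 577.8 -337.7  194. ]
ring in chamber 95.0 3.5
knob in chamber -26.9 -263.3
top [324 233  23  27 191]
scene [226 139  30   9 184]
handle [ 347.32 -326.12  138.13    0.69] [ 3.4786e+02 -3.2739e+02  1.3847e+02  2.2000e-01]
```

View pics/c4.png

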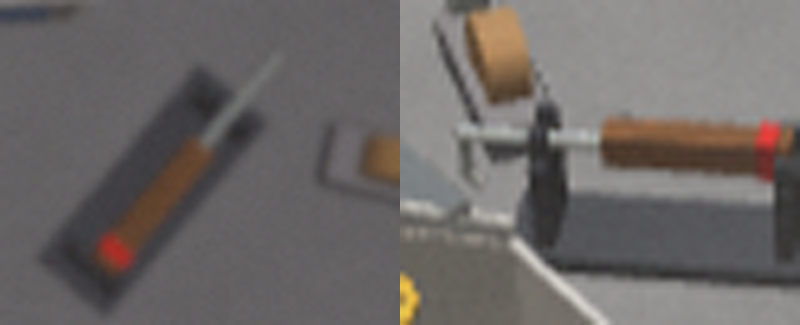

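Candidates for an orange carton, by top-camera pixel:
- White with an orange band: (171,181), (174,214) and (143,226).
- White with a violet band: (144,190) and (175,251).
- Pink look-alike at (220,242) and green look-alike at (110,179).

The c3 crop confirms that the three orange-banded ones are the targets and that there is no fourth. c4 shows the pole in its cradle with the red-banded rear end at about (328,255) and the rod end at (361,216), hook down.

```bash
cat > go.py <<'E'
import sys;from h import *
from scipy.spatial.transform import Rotation as Ro
# go.py x y z yaw : shift (cm) and turn (deg) in tool axes to TCP x y z, tool x axis at yaw
o=get_obs();p=np.array(o["ee_pos"]);R=np.array(o["tcp_rot"]);a=[float(v) for v in sys.argv[1:]]
g=np.radians(a[3]);c,s=np.cos(g),np.sin(g)
best=None
for k in(1,-1):
    T=np.array([[k*c,k*s,0],[k*s,-k*c,0],[0,0,-1.]]);r=Ro.from_matrix(R.T@T).as_rotvec(degrees=True)
    if best is None or np.linalg.norm(r)<np.linalg.norm(best):best=r
print("t",round(o["time"],1),"pos",p.round(1),"q7",round(o["q"][6],1),"shift cm",(R.T@(np.array(a[:3])-p)/10).round(2),"turn",best.round(1),"up/world z->tool",R.T[:,2].round(3),"gap",round(o["finger_gap"],2))
E
python3 go.py 607 299 290 -8
python3 - <<'E'
from h import *
print("hook end est",onz("top",361.4,216,80),"lamp",onz("top",268,153,150))
a=np.radians(2.6);C=np.array([594,-70]);X=np.array([np.cos(a),np.sin(a)]);Y=np.array([-X[1],X[0]])
for y in(-125,0,125):print((C-35*X+y*Y).round(1))
E
```

```text
t 0.4 pos [ 270.  -563.6  231.2] q7 -4.7 shift cm [ 67.66 -63.24  -5.87] turn [-0.   0.  33.6] up/world z->tool [-0. -0. -1.] gap 1.0
hook end est [ 463.64106714 -431.29057665   80.        ] lamp [692.22104637 -76.86134423 150.        ]
[ 564.7 -196.5]
[559.  -71.6]
[553.4  53.3]
```

```bash
python3 -m handwheel '0 0 -5.9 0 0 0 0;4 -3.7 -5.9 0 0 0 0;8 -7.4 -5.9 0 0 0 0;12 -11.1 -5.9 0 0 4 0;16 -14.9 -5.9 0 0 8 0;20 -18.6 -5.9 0 0 12 0;24 -22.3 -5.9 0 0 16 0;28 -26 -5.9 0 0 20 0' && python3 go.py 607 299 290 -8
```

```text
time: 1.4
ee_pos: [410.6, -206.5, 290.6]
tcp_rot: [[0.995, 0.095, 0.001], [0.095, -0.995, -0.001], [0.001, 0.001, -1.0]]
contact_force: [1.7, -0.6, 0.9]
finger_gap: 1.0
grip_force: 0.0
t 1.4 pos [ 410.6 -206.5  290.6] q7 -65.2 shift cm [ 24.36 -48.45   0.05] turn [ 0.  -0.  13.5] up/world z->tool [ 0.001  0.001 -1.   ] gap 1.0
```

```bash
python3 -m handwheel '2.7 -5.4 0 0 0 2 0;5.4 -10.8 0 0 0 4 0;8.1 -16.2 0 0 0 6 0;10.8 -21.6 0 0 0 8 0;13.5 -27 0 0 0 10 0;16.2 -32.4 0 0 0 12 0;18.9 -37.8 0 0 0 13 0;21.6 -43 0 0 0 13.5 0' && python3 go.py 607 299 290 -8
```

```text
time: 2.4
ee_pos: [583.9, 242.6, 290.3]
tcp_rot: [[0.99, -0.138, 0.0], [-0.138, -0.99, -0.0], [0.0, 0.0, -1.0]]
contact_force: [0.8, 0.0, 1.0]
finger_gap: 0.998
grip_force: 0.0
t 2.4 pos [583.9 242.6 290.3] q7 -134.5 shift cm [ 1.51 -5.91  0.03] turn [ 0.  -0.   0.1] up/world z->tool [ 0.  0. -1.] gap 1.0
```

```bash
python3 - <<'E'
from h import *
f=save("top","t1");cartons([("A",171,181),("B",174,214),("C",143,226)],f)
E
```

```text
Traceback (most recent call last):
  File "h.py", line 43, in cartons
    a=comp(M,u,v,5);print(n,a.sum(),np.round(fitbox({"top":a},z,(90,42,0)),2))
                            ^^^^^
AttributeError: 'NoneType' object has no attribute 'sum'
```

```bash
python3 -m handwheel '1.5 -5.9 0 0 0 0 0;1.5 -5.9 6 0 0 0 0;1.5 -5.9 12 0 0 0 0;1.5 -5.9 18 0 0 0 0;1.5 -5.9 18 0 0 0 0' && python3 go.py 607 299 8 -8.2; python3 - <<'E'
from h import *
f=save("scene","s1");u,v=proj("scene",[607,299,50])[0].astype(int);print(u,v)
cv2.imwrite('pics/s1c.png',cv2.resize(f[v-60:v+40,u-60:u+70][:,:,::-1],None,fx=4,fy=4))
E
```

```text
time: 3.08
ee_pos: [603.3, 295.1, 105.4]
tcp_rot: [[0.991, -0.137, -0.009], [-0.137, -0.991, -0.005], [-0.008, 0.006, -1.0]]
contact_force: [-0.1, -0.2, 0.1]
finger_gap: 0.997
grip_force: 0.0
t 3.1 pos [603.3 295.1 105.4] q7 -142.2 shift cm [ 0.39 -0.49  9.73] turn [0.3 0.4 0.3] up/world z->tool [-0.008  0.006 -1.   ] gap 1.0
282 288
```

View pics/s1c.png

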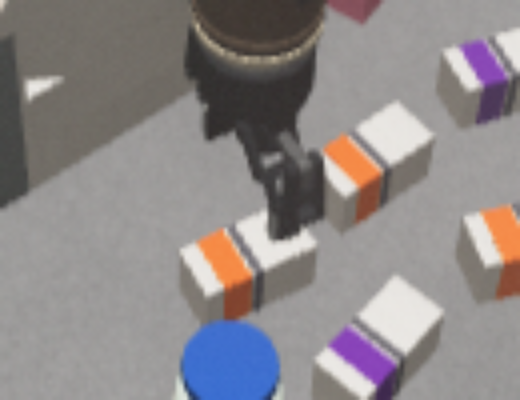

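The crop shows the open gripper above orange carton A, whose top centre is near scene pixel (282,288). The orange and violet neighbours are clear of it.

```bash
python3 -m handwheel '0.3 -0.4 0 0 0 0 0;0.3 -0.4 5 0.3 0.4 0.3 0;0.3 -0.4 9.7 0.3 0.4 0.3 0;0.3 -0.4 9.7 0.3 0.4 0.3 0;0.3 -0.4 9.7 0.3 0.4 0.3 1;0.3 -0.4 9.7 0.3 0.4 0.3 1;0.3 -0.4 9.7 0.3 0.4 0.3 1;0.3 -0.4 9.7 0.3 0.4 0.3 1' && python3 go.py 565 -196 250 2.6
```

```text
time: 4.12
ee_pos: [611.4, 301.7, 16.2]
tcp_rot: [[0.99, -0.143, 0.012], [-0.143, -0.99, 0.006], [0.011, -0.008, -1.0]]
contact_force: [-0.8, -0.2, 7.2]
finger_gap: 0.485
grip_force: 61.6
t 4.1 pos [611.4 301.7  16.2] q7 -145.2 shift cm [  2.76  49.74 -23.73] turn [ -0.4  -0.6 -10.8] up/world z->tool [ 0.011 -0.008 -1.   ] gap 0.49
```

```bash
python3 -m handwheel '0 0 -6 0 0 0 1;0 0 -12 0 0 0 1;0 0 -18 -0.4 -0.6 0 1;0 3 -24 -0.4 -0.6 0 1;0.3 9 -24 -0.4 -0.6 -2 1;0.6 15 -24 -0.4 -0.6 -4 1;0.9 20 -24 -0.4 -0.6 -6 1;1.2 25 -24 -0.4 -0.6 -8 1' && python3 go.py 565 -196 250 2.6
```

```text
time: 5.12
ee_pos: [583.8, 48.8, 253.3]
tcp_rot: [[1.0, -0.003, -0.002], [-0.003, -1.0, -0.002], [-0.002, 0.002, -1.0]]
contact_force: [1.1, -1.0, -1.9]
finger_gap: 0.482
grip_force: 61.3
t 5.1 pos [583.8  48.8 253.3] q7 -109.2 shift cm [-1.81 24.48  0.39] turn [ 0.1  0.1 -2.7] up/world z->tool [-0.002  0.002 -1.   ] gap 0.48
```

```bash
python3 go.py 565 -196 250 2.6
```

```text
t 5.1 pos [583.8  48.8 253.3] q7 -109.2 shift cm [-1.81 24.48  0.39] turn [ 0.1  0.1 -2.7] up/world z->tool [-0.002  0.002 -1.   ] gap 0.48
```

```bash
python3 -m handwheel '-0.4 6 0 0 0 -1 1;-0.8 12 0 0 0 -2 1;-1.3 18 0 0 0 -2.7 1;-1.8 24.4 0 0 0 -2.7 1;-1.8 24.4 5 0 0 -2.7 1;-1.8 24.4 10 0 0 -2.7 1;-1.8 24.4 14 0 0 -2.7 1;-1.8 24.4 14 0 0 -2.7 1' && python3 go.py 565 -196 70 2.6
```

```text
time: 6.12
ee_pos: [562.7, -193.2, 110.7]
tcp_rot: [[0.999, 0.044, -0.008], [0.044, -0.999, -0.0], [-0.008, 0.0, -1.0]]
contact_force: [-1.1, -0.8, -1.1]
finger_gap: 0.485
grip_force: 61.2
t 6.1 pos [ 562.7 -193.2  110.7] q7 -85.2 shift cm [0.25 0.29 4.06] turn [ 0.   0.5 -0.1] up/world z->tool [-0.008  0.    -1.   ] gap 0.48
```

```bash
python3 -m handwheel '0 0 0 0 0 0 1;0 0 1.5 0 0 0 1;0 0 3 0 0 0 1;0 0 4 0 0 0 1;0 0 4.2 0 0 0 1;0 0 4.3 0 0 0 1;0 0 4.3 0 0 0 1' && python3 go.py 565 -196 70 2.6
```

```text
time: 7.0
ee_pos: [564.9, -193.7, 69.8]
tcp_rot: [[0.999, 0.044, -0.003], [0.044, -0.999, -0.002], [-0.003, 0.002, -1.0]]
contact_force: [-0.4, 0.2, -1.6]
finger_gap: 0.48
grip_force: 61.3
t 7.0 pos [ 564.9 -193.7   69.8] q7 -86.6 shift cm [ 0.    0.23 -0.02] turn [ 0.1  0.2 -0.1] up/world z->tool [-0.003  0.002 -1.   ] gap 0.48
```

```bash
python3 -m handwheel '0 0 0.3 0 0 0 1;0 0 0.5 0 0 0 1;0 0 0.5 0 0 0 1' && python3 -m handwheel '0 0 0 0 0 0 0.25;0 0 0 0 0 0 0.25;0 0 0 0 0 0 0.25;0 0 -6 0 0 0 0.25;0 0 -12 0 0 0 0.25;0 0 -18 0 0 0 0;0 -5 -20 0 0 0 0;0 -11 -22 0 0 0 0' && python3 go.py 480 282.5 250 1.5
```

```text
time: 7.38
ee_pos: [564.9, -193.9, 66.5]
tcp_rot: [[0.999, 0.044, -0.002], [0.044, -0.999, -0.003], [-0.002, 0.003, -1.0]]
contact_force: [-6.8, 0.2, 14.9]
finger_gap: 0.486
grip_force: 63.3
time: 8.38
ee_pos: [560.6, -84.1, 285.2]
tcp_rot: [[0.999, 0.041, -0.002], [0.041, -0.999, -0.002], [-0.002, 0.002, -1.0]]
contact_force: [1.5, 0.9, 0.0]
finger_gap: 1.002
grip_force: 0.0
t 8.4 pos [560.6 -84.1 285.2] q7 -91.8 shift cm [ -6.56 -36.96   3.45] turn [0.1 0.1 0.8] up/world z->tool [-0.002  0.002 -1.   ] gap 1.0
```

```bash
python3 - <<'E'
from h import *
f=save("top","t2")
for a in (("B",174,214),("C",143,226),("v1",144,190),("v2",175,251)):
    try:cartons([a],f)
    except Exception as e:print(a,e)
E
```

```text
B 253 [4.7980e+02 2.8227e+02 1.3200e+00 9.0000e-02]
C 265 [4.2934e+02 4.0228e+02 1.5921e+02 1.1000e-01]
v1 246 [5.7537e+02 4.0565e+02 1.1470e+01 1.1000e-01]
v2 268 [3.3391e+02 2.7594e+02 1.6503e+02 9.0000e-02]
```

```bash
python3 -m handwheel '-1 -6 0 0 0 0 0;-2 -12 0 0 0 0 0;-3 -18 0 0 0 0 0;-4 -24 0 0 0 0 0;-5 -30 0 0 0 0.8 0;-6.5 -37 3.5 0 0 0.8 0;-6.5 -37 9 0 0 0.8 0;-6.5 -37 9 0 0 0.8 0' && python3 go.py 480 282.5 16 1.5
```

```text
time: 9.43
ee_pos: [476.4, 282.1, 189.9]
tcp_rot: [[0.999, 0.033, -0.011], [0.033, -0.999, -0.006], [-0.011, 0.005, -1.0]]
contact_force: [0.9, -1.3, 0.4]
finger_gap: 0.997
grip_force: 0.0
t 9.4 pos [476.4 282.1 189.9] q7 -137.5 shift cm [ 0.55 -0.12 17.38] turn [0.3 0.6 0.4] up/world z->tool [-0.011  0.005 -1.   ] gap 1.0
```

```bash
python3 -m handwheel '0 0 5 0 0 0 0;0 0 10 0 0 0 0;0 0 15 0 0 0 0;0 0 18.2 0 0 0 0;0 0 18.2 0 0 0 0;0 0 18.2 0 0 0 1;0 0 18.2 0 0 0 1;0 0 18.2 0 0 0 1' && python3 -m handwheel '0 0 0 0 0 0 1;0 0 -6 0 0 0 1;0 0 -12 0 0 0 1;0 0 -18 0 0 0 1;0 0 -24 0 0 0 1;1 6 -24 0 0 0 1;2 12 -24 0 0 0 1;3 18 -24 0 0 0 1' && python3 go.py 559 -72 250 2.6
```

```text
time: 10.42
ee_pos: [480.0, 282.9, 13.7]
tcp_rot: [[1.0, 0.029, -0.0], [0.029, -1.0, -0.001], [-0.0, 0.001, -1.0]]
contact_force: [-1.3, -0.4, 8.2]
finger_gap: 0.487
grip_force: 61.5
time: 11.42
ee_pos: [514.8, 101.8, 253.1]
tcp_rot: [[1.0, 0.03, -0.001], [0.03, -1.0, -0.002], [-0.002, 0.002, -1.0]]
contact_force: [1.3, 0.9, -0.6]
finger_gap: 0.481
grip_force: 61.4
t 11.4 pos [514.8 101.8 253.1] q7 -114.0 shift cm [ 3.9  17.51  0.34] turn [ 0.1  0.1 -0.9] up/world z->tool [-0.002  0.002 -1.   ] gap 0.48
```

```bash
python3 -m handwheel '1.3 6 0 0 0 0 1;2.6 12 0 0 0 -0.9 1;3.9 17.5 0 0 0 -0.9 1;3.9 17.5 5 0 0 -0.9 1;3.9 17.5 10 0 0 -0.9 1;3.9 17.5 15 0 0 -0.9 1;3.9 17.5 17 0 0 -0.9 1;3.9 17.5 17 0 0 -0.9 1' && python3 -m handwheel '0 0 0 0 0 0 1;0 0 1 0 0 0 1;0 0 1.8 0 0 0 1;0 0 2.2 0 0 0 1;0 0 2.2 0 0 0 1'
```

```text
time: 12.42
ee_pos: [557.3, -70.4, 81.3]
tcp_rot: [[0.999, 0.046, -0.006], [0.046, -0.999, -0.002], [-0.006, 0.001, -1.0]]
contact_force: [-0.4, 0.2, -0.7]
finger_gap: 0.484
grip_force: 61.3
time: 13.05
ee_pos: [558.5, -70.8, 63.5]
tcp_rot: [[0.999, 0.045, -0.002], [0.045, -0.999, -0.004], [-0.002, 0.004, -1.0]]
contact_force: [-13.3, -0.6, 35.5]
finger_gap: 0.482
grip_force: 65.8
```

```bash
python3 -m handwheel '0 0 -0.2 0 0 0 0.25;0 0 -0.2 0 0 0 0.25;0 0 -0.2 0 0 0 0.25;0 0 -6 0 0 0 0.25;0 0 -12 0 0 0 0.25;0 0 -18 0 0 0 0;0 0 -22 0 0 0 0;0 0 -22 0 0 0 0' && python3 go.py 429 402.3 285 159; python3 - <<'E'
from h import *
f=save("top","t3")
for a in (("C",143,226),("v1",144,190),("v2",175,251)):
    try:cartons([a],f)
    except Exception as e:print(a,e)
cv2.imwrite('pics/t3c.png',cv2.resize(f[60:280,80:400][:,:,::-1],None,fx=2.2,fy=2.2))
E
```

```text
time: 14.05
ee_pos: [560.7, -69.9, 283.3]
tcp_rot: [[0.999, 0.045, 0.003], [0.045, -0.999, -0.003], [0.002, 0.003, -1.0]]
contact_force: [0.0, 0.3, -0.6]
finger_gap: 0.999
grip_force: 0.0
t 14.1 pos [560.7 -69.9 283.3] q7 -93.8 shift cm [-11.02 -47.77  -0.33] turn [ 0.1 -0.2 23.6] up/world z->tool [ 0.002  0.003 -1.   ] gap 1.0
C 269 [4.2864e+02 4.0183e+02 1.5871e+02 1.1000e-01]
v1 245 [5.7542e+02 4.0597e+02 1.1840e+01 1.1000e-01]
v2 266 [3.3380e+02 2.7548e+02 1.6454e+02 1.0000e-01]
```

View pics/t3c.png

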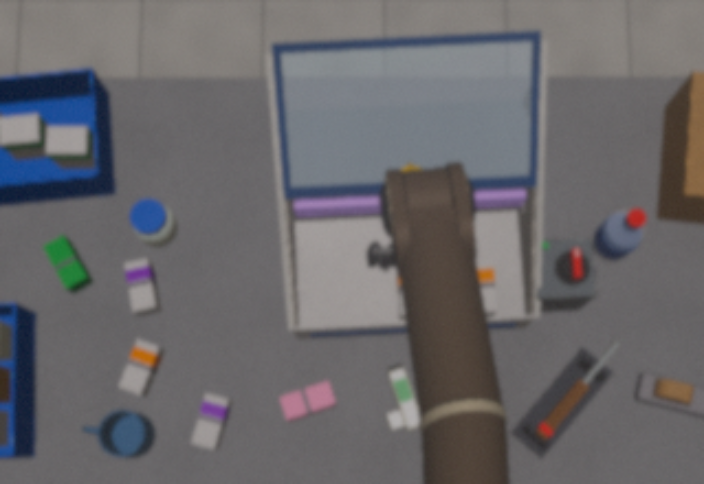

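Two orange cartons are in the chamber, at crop pixels (485,290) and (410,280). Carton C at (140,367) and the violet cartons have not moved. C needs the half-turned grasp to stay inside the last joint's range.

```bash
python3 -m handwheel '-1 -5 0 0 0 -9 0;-2 -10 0 0 0 -18 0;-3 -15 0 0 0 -28 0;-4.5 -20 0 0 0 -38 0;-6 -25 0 0 0 -48 0;-7 -30 0 0 0 -58 0;-8 -35 0 0 0 -68 0;-9 -40 0 0 0 -78 0' && python3 go.py 428.8 402 285 159.05
```

```text
time: 15.1
ee_pos: [450.0, 326.3, 277.8]
tcp_rot: [[0.158, 0.987, -0.006], [0.987, -0.158, -0.003], [-0.004, -0.005, -1.0]]
contact_force: [-0.3, -0.0, 0.0]
finger_gap: 1.001
grip_force: 0.0
t 15.1 pos [450.  326.3 277.8] q7 -66.8 shift cm [ 7.14 -3.29 -0.73] turn [ -0.4   0.  -78.1] up/world z->tool [-0.004 -0.005 -1.   ] gap 1.0
```

```bash
python3 -m handwheel '3 -1 0 0 0 -10 0;5 -2 0 0 0 -20 0;7 -3.2 0 0 0 -30 0;7 -3.2 0 0 0 -40 0;7 -3.2 0 0 0 -50 0;7 -3.2 0 0 0 -60 0;7 -3.2 0 0 0 -70 0;7 -3.2 0 0 0 -78 0' && python3 -m handwheel '0 0 5 0 0 0 0;0 0 10 0 0 0 0;0 0 10 0 0 0 0;0 0 10 0 0 0 0' && python3 go.py 428.8 402 13 159
```

```text
time: 16.1
ee_pos: [430.4, 399.2, 277.5]
tcp_rot: [[-0.933, 0.36, -0.006], [0.36, 0.933, -0.003], [0.004, -0.005, -1.0]]
contact_force: [-0.1, 0.0, -0.3]
finger_gap: 1.003
grip_force: 0.0
time: 16.6
ee_pos: [430.3, 400.3, 180.5]
tcp_rot: [[-0.931, 0.364, -0.004], [0.364, 0.931, -0.001], [0.003, -0.002, -1.0]]
contact_force: [0.4, 0.8, 1.3]
finger_gap: 0.999
grip_force: 0.0
t 16.6 pos [430.3 400.3 180.5] q7 -10.1 shift cm [ 0.14  0.15 16.75] turn [-0.1 -0.2 -0.4] up/world z->tool [ 0.003 -0.002 -1.   ] gap 1.0
```

```bash
python3 -m handwheel '0.1 0.1 5 0 0 0 0;0.1 0.1 10 0 0 0 0;0.1 0.1 15 0 0 0 0;0.1 0.1 16.8 0 0 0 0;0.1 0.1 16.8 0 0 0 0;0.1 0.1 16.8 0 0 0 1;0.1 0.1 16.8 0 0 0 1;0.1 0.1 16.8 0 0 0 1' && python3 -m handwheel '0 0 0 0 0 0 1;0 0 -6 0 0 0 1;0 0 -12 0 0 0 1;0 0 -18 0 0 0 1;0 0 -24 0 0 0 1;0 0 -24 0 0 0 1' && python3 go.py 553 53 255 2.6
```

```text
time: 17.6
ee_pos: [430.3, 401.4, 13.4]
tcp_rot: [[-0.931, 0.365, -0.001], [0.365, 0.931, -0.0], [0.001, -0.0, -1.0]]
contact_force: [-0.5, -1.1, 8.2]
finger_gap: 0.482
grip_force: 61.7
time: 18.35
ee_pos: [430.7, 403.2, 257.0]
tcp_rot: [[-0.931, 0.365, 0.003], [0.365, 0.931, 0.003], [-0.001, 0.004, -1.0]]
contact_force: [0.2, -0.3, -2.4]
finger_gap: 0.481
grip_force: 61.5
t 18.4 pos [430.7 403.2 257. ] q7 -6.9 shift cm [-24.16 -28.14   0.11] turn [  0.2   0.1 -24. ] up/world z->tool [-0.001  0.004 -1.   ] gap 0.48
```

```bash
python3 -m handwheel '-4 -4.7 0 0 0 -4 1;-8 -9.4 0 0 0 -8 1;-12 -14 0 0 0 -12 1;-16 -18.8 0 0 0 -16 1;-20 -23.5 0 0 0 -20 1;-24.1 -28.1 0 0 0 -24 1;-24.1 -28.1 4 0 0 -24 1;-24.1 -28.1 4 0 0 -24 1' && python3 go.py 553 53 64 2.6
```

```text
time: 19.35
ee_pos: [550.0, 49.7, 209.0]
tcp_rot: [[-0.999, -0.044, -0.009], [-0.044, 0.999, -0.003], [0.009, -0.002, -1.0]]
contact_force: [0.2, 0.1, -0.7]
finger_gap: 0.488
grip_force: 61.4
t 19.4 pos [550.   49.7 209. ] q7 47.4 shift cm [-0.44  0.35 14.49] turn [-0.1 -0.5 -0.1] up/world z->tool [ 0.009 -0.002 -1.   ] gap 0.49
```

```bash
python3 -m handwheel '-0.1 0.1 5 0 0 0 1;-0.1 0.1 10 0 0 0 1;-0.1 0.1 13 0 0 0 1;-0.1 0.1 14 0 0 0 1;-0.1 0.1 14 0 0 0 1;-0.1 0.1 14 0 0 0 1' && python3 go.py 553 53 64 2.6
```

```text
time: 20.1
ee_pos: [553.2, 52.8, 73.6]
tcp_rot: [[-0.999, -0.046, -0.001], [-0.046, 0.999, -0.002], [0.001, -0.002, -1.0]]
contact_force: [-0.7, 1.1, -1.3]
finger_gap: 0.487
grip_force: 61.5
t 20.1 pos [553.2  52.8  73.6] q7 40.2 shift cm [0.02 0.03 0.96] turn [-0.1 -0.1  0. ] up/world z->tool [ 0.001 -0.002 -1.   ] gap 0.49
```

```bash
python3 -m handwheel '0 0 0.5 0 0 0 1;0 0 0.9 0 0 0 1;0 0 1 0 0 0 1;0 0 1 0 0 0 1' && python3 -m handwheel '0 0 0 0 0 0 0.25;0 0 0 0 0 0 0.25;0 0 0 0 0 0 0.25;0 0 -6 0 0 0 0.25;0 0 -12 0 0 0 0.25;0 0 -18 0 0 0 0;-0 0 -22 0 0 0 0;0 0 -22 0 0 0 0' && python3 go.py 374 -354 200 138
```

```text
time: 20.6
ee_pos: [552.6, 51.9, 63.4]
tcp_rot: [[-0.999, -0.045, -0.002], [-0.045, 0.999, -0.003], [0.002, -0.003, -1.0]]
contact_force: [-4.5, -3.5, 14.3]
finger_gap: 0.478
grip_force: 63.4
time: 21.6
ee_pos: [554.2, 53.5, 284.9]
tcp_rot: [[-0.999, -0.045, 0.002], [-0.045, 0.999, -0.001], [-0.002, -0.002, -1.0]]
contact_force: [0.2, -0.5, 0.6]
finger_gap: 0.998
grip_force: 0.0
t 21.6 pos [554.2  53.5 284.9] q7 51.1 shift cm [ 19.86 -39.88   8.53] turn [-0.   0.1 44.6] up/world z->tool [-0.002 -0.002 -1.   ] gap 1.0
```

```bash
python3 -m handwheel '6 0 0 0 0 0 0;12 0 0 0 0 0 0;17 0 0 0 0 5 0;17 0 0 0 0 5 0' && python3 - <<'E'
from h import *
F={c:save(c,c+"4") for c in("top","scene")}
f=F["top"]
cv2.imwrite('pics/t4c.png',np.hstack([cv2.resize(f[90:260,200:400][:,:,::-1],(480,408),interpolation=cv2.INTER_CUBIC),cv2.resize(F["scene"][120:250,160:300][:,:,::-1],(310,288),interpolation=cv2.INTER_CUBIC,).__class__(cv2.copyMakeBorder(cv2.resize(F["scene"][120:250,160:300][:,:,::-1],(310,288)),0,120,0,0,cv2.BORDER_CONSTANT).shape,np.uint8) if 0 else cv2.copyMakeBorder(cv2.resize(F["scene"][120:250,160:300][:,:,::-1],(310,288)),0,120,0,0,cv2.BORDER_CONSTANT)]))
M={}
for cc,R in(("top",(310,205,375,270)),("scene",(200,120,270,165))):
    h=cv2.cvtColor(F[cc],cv2.COLOR_RGB2HSV);m=((h[...,0]<16)|(h[...,0]>170))&(h[...,1]>90)
    k=np.zeros_like(m);x0,y0,x1,y1=R;k[y0:y1,x0:x1]=m[y0:y1,x0:x1]
    n,l,st,_=cv2.connectedComponentsWithStats(k.astype(np.uint8));i=1+st[1:,4].argmax();M[cc]=l==i
    p=np.argwhere(M[cc])[:,::-1].astype(np.float32);print(cc,st[i],cv2.minAreaRect(p))
print("top-face",np.round(fitbox({"top":M["top"]},93,(120,22,0)),2),"box",np.round(fitbox({"top":M["top"]},67,(120,22,26)),2))
o=np.array([347.9,-327.4]);d=np.array([np.cos(np.radians(-41.7)),np.sin(np.radians(-41.7))])
for s,z in((-60,93),(60,93),(150,85)):print(s,proj("top",[*(o+s*d),z]).round(1),proj("scene",[*(o+s*d),z]).round(1))
E
```

```text
time: 22.1
ee_pos: [381.2, 43.9, 281.1]
tcp_rot: [[-0.999, 0.045, -0.005], [0.045, 0.999, -0.007], [0.004, -0.007, -1.0]]
contact_force: [-0.1, -0.6, 0.7]
finger_gap: 1.004
grip_force: 0.0
top [324 233  23  27 190] ((335.6805419921875, 246.2351531982422), (7.846660614013672, 30.50937271118164), 43.02506637573242)
scene [226 139  30   9 184] ((240.5, 143.0), (8.0, 29.0), 90.0)
top-face [ 3.4877e+02 -3.2729e+02  1.3827e+02  1.6000e-01] box [ 3.4961e+02 -3.2940e+02  1.3735e+02  2.4000e-01]
-60 [[325.4 258.7]] [[255. 140.]]
60 [[346.  234.5]] [[225.5 138.1]]
150 [[360.7 216.8]] [[203.9 138.2]]
```

View pics/t4c.png

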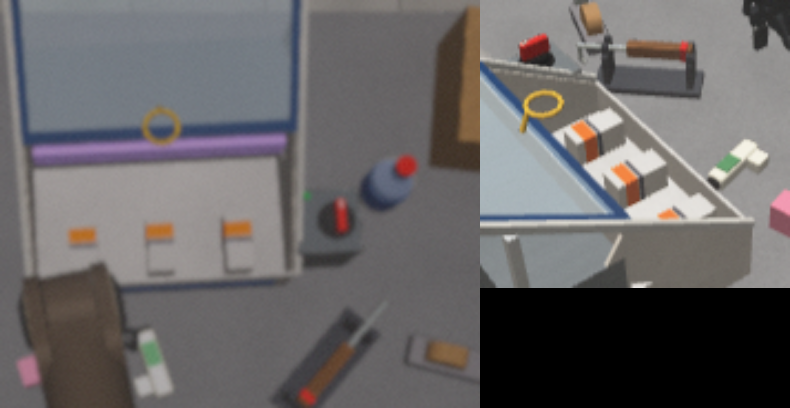

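The photo shows all three orange cartons flat on the chamber floor, at crop pixels (82,238), (160,240) and (238,238). The pole lies undisturbed in its cradle, so I go to the pole next.

```bash
python3 -m handwheel '0 -6 0 0 0 6 0;0 -12 0 0 0 12 0;0 -18 0 0 0 18 0;0 -24 0 0 0 24 0;0 -30 0 0 0 30 0;0 -35 0 0 0 36 0;0 -39.6 0 0 0 39.4 0;0 -39.6 0 0 0 39.4 0' && python3 -m handwheel '0 0 0 0 0 0 0;0 0 0 0 0 0 0' && python3 go.py 375.6 -352.3 160 138.2
```

```text
time: 23.2
ee_pos: [366.0, -354.6, 280.5]
tcp_rot: [[-0.742, 0.67, -0.004], [0.67, 0.742, 0.002], [0.005, -0.002, -1.0]]
contact_force: [0.1, 0.3, -0.2]
finger_gap: 1.002
grip_force: 0.0
time: 23.45
ee_pos: [367.3, -349.7, 282.9]
tcp_rot: [[-0.747, 0.665, -0.004], [0.665, 0.747, -0.001], [0.002, -0.003, -1.0]]
contact_force: [-0.8, 0.2, 0.1]
finger_gap: 1.003
grip_force: 0.0
t 23.4 pos [ 367.3 -349.7  282.9] q7 70.3 shift cm [-0.82  0.4  12.29] turn [-0.2 -0.1  0.1] up/world z->tool [ 0.002 -0.003 -1.   ] gap 1.0
```

```bash
python3 -m handwheel '-0.8 0.4 0 -0.2 0 0 0.3;-0.8 0.4 6 -0.2 0 0 0.3;-0.8 0.4 12 -0.2 0 0 0.3;-0.8 0.4 12 -0.2 0 0 0.3;-0.8 0.4 12 -0.2 0 0 0.3' && python3 go.py 375.6 -352.3 60 138.2; python3 - <<'E'
from h import *
f=grab_frame("scene");cv2.imwrite('pics/s5.png',cv2.resize(f[90:180,190:290][:,:,::-1],None,fx=5,fy=5,interpolation=cv2.INTER_CUBIC))
E
```

```text
time: 24.08
ee_pos: [376.5, -353.6, 165.4]
tcp_rot: [[-0.746, 0.666, 0.001], [0.666, 0.746, -0.001], [-0.001, 0.0, -1.0]]
contact_force: [-0.0, -0.0, -0.0]
finger_gap: 0.698
grip_force: 0.0
t 24.1 pos [ 376.5 -353.6  165.4] q7 62.6 shift cm [ 0.17  0.04 10.54] turn [0.  0.1 0.1] up/world z->tool [-0.001  0.    -1.   ] gap 0.7
```

View pics/s5.png

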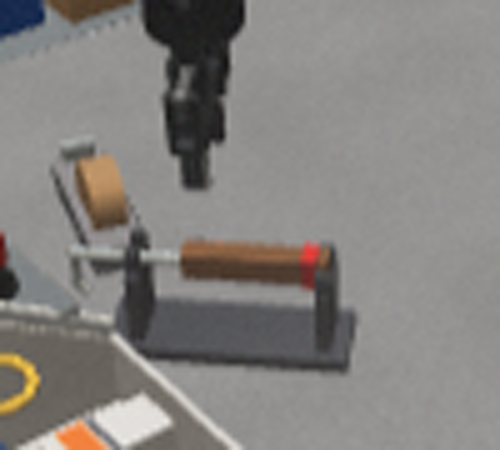

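```bash
python3 - <<'E'
from h import *
o=np.array([349.5,-329.]);d=np.array([np.cos(np.radians(-41.8)),np.sin(np.radians(-41.8))])
for s in(-60,0,35,60,150):print(s,((proj("scene",[*(o+s*d),80])[0]-[190,90])*5).round(0))
print(((proj("scene",[376.5,-353.6,165])[0]-[190,90])*5).round())
E
```

```text
-60 [323. 263.]
0 [249. 258.]
35 [206. 255.]
60 [176. 253.]
150 [ 67. 246.]
[198. 167.]
```

```bash
python3 -m handwheel '0.1 0 5 0 0 0 0.3;0.1 0 9 0 0 0 0.3;0.1 0 10.5 0 0 0 0.3;0.1 0 10.5 0 0 0 0.3' && python3 go.py 375.6 -352.3 60 138.2 && python3 -m handwheel '0 0 0 0 0 0 1;0 0 0 0 0 0 1;0 0 0 0 0 0 1;0 0 0 0 0 0 1;0 0 0 0 0 0 1' && python3 go.py 375.6 -352.3 60 138.2
```

```text
time: 24.62
ee_pos: [374.8, -353.2, 59.4]
tcp_rot: [[-0.745, 0.667, -0.0], [0.667, 0.745, -0.0], [-0.0, -0.0, -1.0]]
contact_force: [1.0, -0.7, 0.7]
finger_gap: 0.701
grip_force: 0.0
t 24.6 pos [ 374.8 -353.2   59.4] q7 54.8 shift cm [-0.    0.12 -0.06] turn [-0.  0.  0.] up/world z->tool [-0. -0. -1.] gap 0.7
time: 25.25
ee_pos: [375.1, -353.2, 59.9]
tcp_rot: [[-0.745, 0.667, 0.001], [0.667, 0.745, -0.001], [-0.001, -0.0, -1.0]]
contact_force: [-0.5, 2.1, 8.1]
finger_gap: 0.25
grip_force: 58.3
t 25.2 pos [ 375.1 -353.2   59.9] q7 54.8 shift cm [ 0.03  0.1  -0.01] turn [-0.   0.1 -0. ] up/world z->tool [-0.001 -0.    -1.   ] gap 0.25
```

```bash
python3 -m handwheel '0 0 -1 0 0 0 1;0 0 -3 0 0 0 1;0 0 -7 0 0 0 1;0 0 -12 0 0 0 1;0 0 -17 0 0 0 1;0 0 -22 0 0 0 1;0 0 -28.5 0 0 0 1;0 0 -28.5 0 0 0 1' && python3 go.py 470 -76 345 182.6; python3 - <<'E'
from h import *
f=grab_frame("scene");cv2.imwrite('pics/s6.png',cv2.resize(f[60:180,150:290][:,:,::-1],None,fx=5,fy=5,interpolation=cv2.INTER_CUBIC))
E
```

```text
time: 26.25
ee_pos: [376.2, -353.0, 348.9]
tcp_rot: [[-0.746, 0.666, 0.004], [0.666, 0.746, -0.006], [-0.007, -0.001, -1.0]]
contact_force: [-0.7, -0.8, -2.3]
finger_gap: 0.249
grip_force: 59.3
t 26.2 pos [ 376.2 -353.   348.9] q7 72.2 shift cm [11.46 26.91  0.27] turn [ -0.2   0.3 -44.4] up/world z->tool [-0.007 -0.001 -1.   ] gap 0.25
```

View pics/s6.png

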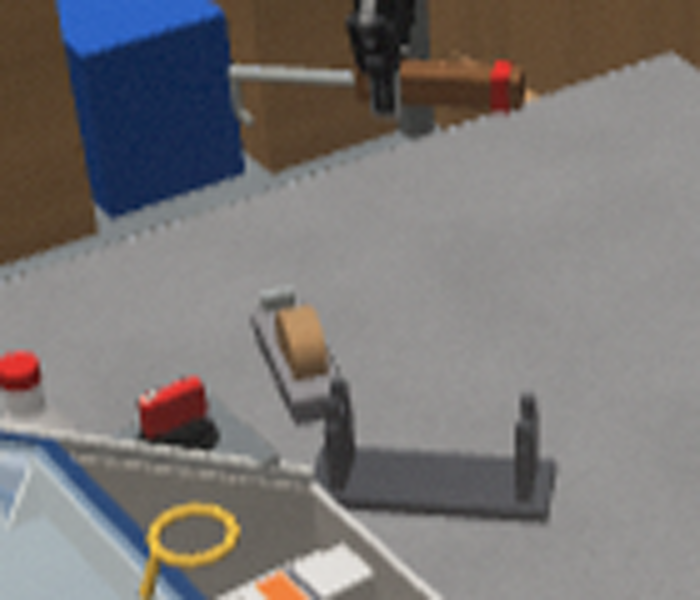

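The pole is held level with its hook down: rod end at crop (232,70), handle from 357 to 525, pads at 382. I work out how far the hook lies ahead of the TCP.

```bash
python3 - <<'E'
from h import *
d=np.array([.746,-.666])
for s in(-100,20,105,110,115,120):print(s,((proj("scene",[*(np.array([376.2,-353])+s*d),369])[0]-[150,60])*5).round(0))
E
python3 -m handwheel '1.5 3.5 0 0 0 -5 1;3 7 0 0 0 -11 1;4.5 11 0 0 0 -17 1;6 15 0 0 0 -23 1;8 19 0 0 0 -29 1;10 23 0 0 0 -35 1;11.5 26.9 0 0 0 -41 1;11.5 26.9 0 0 0 -44.4 1' && python3 -m handwheel '0 0 0 0 0 0 1;0 0 0 0 0 0 1' && python3 go.py 580 -71 345 182.6
```

```text
-100 [521.  84.]
20 [355.  76.]
105 [238.  70.]
110 [232.  70.]
115 [225.  70.]
120 [218.  69.]
time: 27.3
ee_pos: [467.5, -71.7, 342.8]
tcp_rot: [[-0.998, -0.055, -0.002], [-0.055, 0.998, 0.002], [0.002, 0.002, -1.0]]
contact_force: [0.7, -0.3, -1.8]
finger_gap: 0.25
grip_force: 59.2
time: 27.55
ee_pos: [467.3, -76.4, 342.8]
tcp_rot: [[-0.999, -0.043, -0.002], [-0.043, 0.999, 0.001], [0.002, 0.001, -1.0]]
contact_force: [0.2, 0.8, -1.3]
finger_gap: 0.245
grip_force: 59.2
t 27.6 pos [467.3 -76.4 342.8] q7 80.2 shift cm [-11.28   0.06  -0.24] turn [ 0.  -0.1 -0.1] up/world z->tool [ 0.002  0.001 -1.   ] gap 0.25
```

```bash
python3 -m handwheel '-4 0 0 0 0 0 1;-8 0 0 0 0 0 1;-11.5 0 0 0 0 0 1;-11.5 0 0 0 0 0 1;-11.5 0 0 0 0 0 1' && python3 go.py 584 -71 345 182.6; python3 - <<'E'
from h import *
f=grab_frame("scene");g=grab_frame("top");np.save('pics/top.npy',g)
cv2.imwrite('pics/s7.png',np.hstack([cv2.resize(f[115:195,145:225][:,:,::-1],(400,400),interpolation=cv2.INTER_CUBIC),cv2.resize(g[120:180,240:300][:,:,::-1],(400,400),interpolation=cv2.INTER_CUBIC)]))
E
```

```text
time: 28.18
ee_pos: [582.1, -70.7, 342.9]
tcp_rot: [[-0.999, -0.045, -0.002], [-0.045, 0.999, 0.001], [0.002, 0.001, -1.0]]
contact_force: [-0.6, -0.4, -1.6]
finger_gap: 0.247
grip_force: 59.2
t 28.2 pos [582.1 -70.7 342.9] q7 72.3 shift cm [-0.19 -0.03 -0.21] turn [ 0.1 -0.1 -0. ] up/world z->tool [ 0.002  0.001 -1.   ] gap 0.25
```

View pics/s7.png

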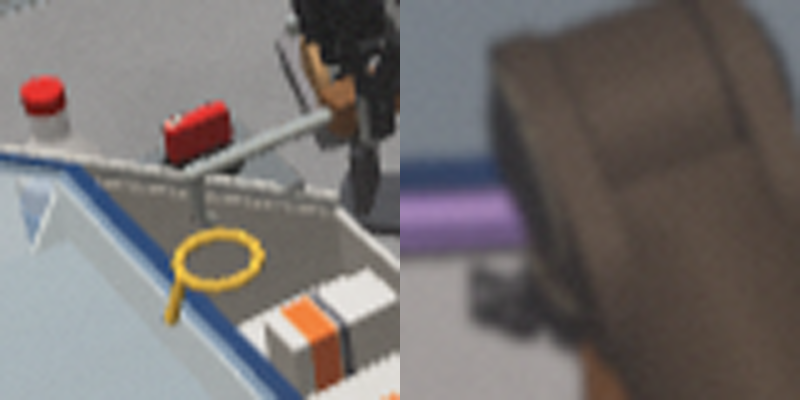

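```bash
python3 - <<'E'
from h import *
for n,u,v,z in(("ring",218.5,260,303),("ring ellipse-left/right mid",217,259,303),("rod end bend",197,176,363),("hook lowest",207,221,321)):
    print(n,onz("scene",145+u/5,115+v/5,z).round(1))
print("pred bend px",((proj("scene",[582.1+108,-70.7+4.9,363])[0]-[145,115])*5).round())
print("pred ring px",((proj("scene",[688.7,-66.1,303])[0]-[145,115])*5).round())
E
```

```text
ring [690.3 -52.4 303. ]
ring ellipse-left/right mid [690.6 -53.7 303. ]
rod end bend [693.  -56.6 363. ]
hook lowest [687.6 -67.2 321. ]
pred bend px [194. 166.]
pred ring px [210. 247.]
```

```bash
python3 -m handwheel '0 0.2 0 0 0 0 1;0 0.2 1 0 0 0 1;0 0.2 1.8 0 0 0 1;0 0.2 1.8 0 0 0 1' && python3 -m handwheel '0 0 0.6 0 0 0 1;0 0 1.2 0 0 0 1;0 0 1.8 0 0 0 1;0 0 2.2 0 0 0 1;0 0 2.2 0 0 0 1' && python3 go.py 584 -69 302 182.6; python3 - <<'E'
from h import *
f=grab_frame("scene")
cv2.imwrite('pics/s8.png',cv2.resize(f[115:195,145:225][:,:,::-1],(560,560),interpolation=cv2.INTER_CUBIC))
E
```

```text
time: 28.78
ee_pos: [582.2, -68.8, 324.2]
tcp_rot: [[-0.999, -0.045, -0.003], [-0.045, 0.999, 0.001], [0.003, 0.001, -1.0]]
contact_force: [0.2, -0.6, -1.8]
finger_gap: 0.248
grip_force: 59.2
time: 29.4
ee_pos: [582.5, -68.5, 302.9]
tcp_rot: [[-0.999, -0.045, -0.002], [-0.045, 0.999, 0.001], [0.002, 0.001, -1.0]]
contact_force: [-0.6, -0.5, -0.9]
finger_gap: 0.247
grip_force: 59.2
t 29.4 pos [582.5 -68.5 302.9] q7 70.8 shift cm [-0.15 -0.06  0.09] turn [ 0.  -0.1  0. ] up/world z->tool [ 0.002  0.001 -1.   ] gap 0.25
```

View pics/s8.png

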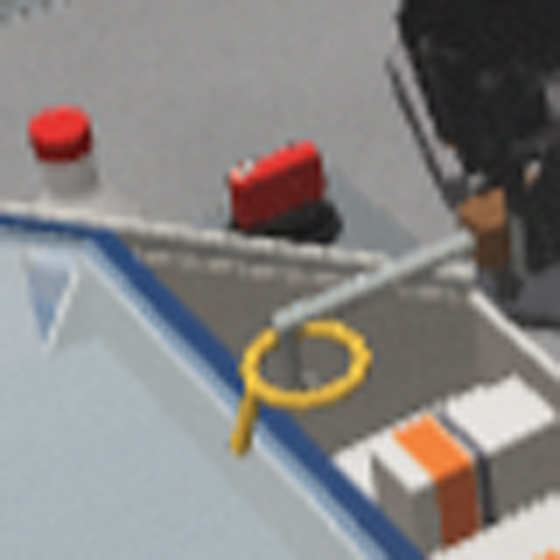

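The hook hangs inside the ring, seen through it at crop (295,365). I pull along the slope.

```bash
python3 -m handwheel '1 0 0 0 0 0 1;1.8 0 0.3 0 0 0 1;3 0 1.1 0 0 0 1;5 0 2.4 0 0 0 1;7 0 3.7 0 0 0 1;9 0 5 0 0 0 1;9 0 5 0 0 0 1' && python3 go.py 584 -69 302 182.6
```

```text
time: 30.32
ee_pos: [491.0, -73.2, 252.9]
tcp_rot: [[-0.999, -0.045, -0.003], [-0.045, 0.999, -0.001], [0.003, -0.001, -1.0]]
contact_force: [0.1, 0.1, -0.8]
finger_gap: 0.251
grip_force: 59.2
t 30.3 pos [491.  -73.2 252.9] q7 72.3 shift cm [-9.3   0.   -4.94] turn [-0.1 -0.2 -0. ] up/world z->tool [ 0.003 -0.001 -1.   ] gap 0.25
```

```bash
cat > ring.py <<'E'
from h import *
from scipy.optimize import brentq
f=grab_frame("scene");h=cv2.cvtColor(f,cv2.COLOR_RGB2HSV);m=cv2.inRange(h,(17,100,90),(32,255,255));m[:140]=0;m[250:]=0;m[:,:150]=0;m[:,245:]=0
ys,xs=np.nonzero(m);print(len(xs),xs.mean(),ys.mean())
for s in range(0,234,20):
    print(s,proj("scene",[689-.839*s,-66-.038*s,303-.545*s]).round(0),end=";")
cv2.imwrite('pics/ring.png',cv2.resize(f[115:245,140:290][:,:,::-1],None,fx=4,fy=4,interpolation=cv2.INTER_CUBIC))
E
python3 ring.py
```

```text
104 208.6346153846154 169.83653846153845
0 [[187. 164.]];20 [[192. 165.]];40 [[198. 166.]];60 [[203. 166.]];80 [[208. 167.]];100 [[213. 167.]];120 [[218. 168.]];140 [[223. 168.]];160 [[227. 169.]];180 [[232. 169.]];200 [[236. 170.]];220 [[240. 170.]];
```

```bash
python3 -m handwheel '1.5 0 1 0 0 0 1;3 0 2 0 0 0 1;4.6 0 3 0 0 0 1;6.2 0 4 0 0 0 1;7.7 0 5 0 0 0 1;9.2 0 6 0 0 0 1;10.5 0 6.8 0 0 0 1;10.5 0 6.8 0 0 0 1' && python3 ring.py
```

```text
time: 31.38
ee_pos: [386.9, -77.3, 185.3]
tcp_rot: [[-0.999, -0.045, -0.002], [-0.045, 0.999, 0.0], [0.002, 0.0, -1.0]]
contact_force: [1.0, -0.6, -1.6]
finger_gap: 0.245
grip_force: 59.3
80 235.725 173.575
0 [[187. 164.]];20 [[192. 165.]];40 [[198. 166.]];60 [[203. 166.]];80 [[208. 167.]];100 [[213. 167.]];120 [[218. 168.]];140 [[223. 168.]];160 [[227. 169.]];180 [[232. 169.]];200 [[236. 170.]];220 [[240. 170.]];
```

```bash
python3 -m handwheel '0.8 0 0.5 0 0 0 1;1.6 0 1 0 0 0 1;2.1 0 1.4 0 0 0 1;2.4 0 1.6 0 0 0 1;2.4 0 1.6 0 0 0 1' && python3 -m handwheel '0.2 0 0.15 0 0 0 1;0.4 0 0.3 0 0 0 1;0.4 0 0.3 0 0 0 1' && python3 ring.py
```

```text
time: 32.05
ee_pos: [373.5, -77.8, 172.9]
tcp_rot: [[-0.999, -0.046, 0.02], [-0.046, 0.999, 0.002], [-0.02, 0.001, -1.0]]
contact_force: [27.4, 0.8, -2.6]
finger_gap: 0.245
grip_force: 59.1
time: 32.42
ee_pos: [373.1, -77.7, 171.2]
tcp_rot: [[-0.999, -0.046, 0.027], [-0.046, 0.999, 0.003], [-0.027, 0.001, -1.0]]
contact_force: [35.5, 0.4, -1.7]
finger_gap: 0.253
grip_force: 59.1
65 237.4 173.72307692307692
0 [[187. 164.]];20 [[192. 165.]];40 [[198. 166.]];60 [[203. 166.]];80 [[208. 167.]];100 [[213. 167.]];120 [[218. 168.]];140 [[223. 168.]];160 [[227. 169.]];180 [[232. 169.]];200 [[236. 170.]];220 [[240. 170.]];
```

```bash
python3 -m handwheel '-1 0 -0.3 0 0 0 1;-2 0 -0.6 0 0 0 1;-2.7 0 -0.6 0 0 0 1;-2.7 0 -0.6 0 0 0 1' && python3 ring.py && python3 go.py 385 -77 172 182.6
```

```text
time: 32.98
ee_pos: [386.3, -76.9, 172.0]
tcp_rot: [[-0.999, -0.046, -0.002], [-0.046, 0.999, 0.001], [0.002, 0.001, -1.0]]
contact_force: [0.6, 0.1, -1.5]
finger_gap: 0.246
grip_force: 59.2
60 236.93333333333334 174.36666666666667
0 [[187. 164.]];20 [[192. 165.]];40 [[198. 166.]];60 [[203. 166.]];80 [[208. 167.]];100 [[213. 167.]];120 [[218. 168.]];140 [[223. 168.]];160 [[227. 169.]];180 [[232. 169.]];200 [[236. 170.]];220 [[240. 170.]];t 33.0 pos [386. -77. 172.] q7 74.8 shift cm [ 0.1  0.  -0. ] turn [ 0.1 -0.1  0. ] up/world z->tool [ 0.002  0.001 -1.   ] gap 0.25
```

View pics/ring.png

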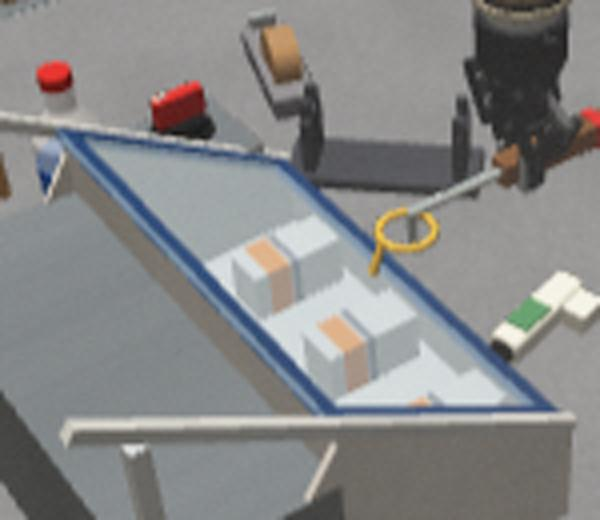

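The sash is fully down, with the ring at crop (407,230) over the front wall. The hook is unloaded near the ring's centre, so I lift it out.

```bash
python3 -m handwheel '0 0 -1 0 0 0 1;0 0 -2 0 0 0 1;0 0 -3.5 0 0 0 1;0 0 -5 0 0 0 1;0 0 -8 0 0 0 1;0 0 -12 0 0 0 1;0 0 -12 0 0 0 1' && python3 ring.py && python3 go.py 375.1 -353.2 280 138.2
```

```text
time: 33.9
ee_pos: [388.4, -77.7, 294.9]
tcp_rot: [[-0.999, -0.044, 0.003], [-0.044, 0.999, -0.005], [-0.002, -0.005, -1.0]]
contact_force: [1.3, -0.4, -2.2]
finger_gap: 0.248
grip_force: 59.5
66 237.34848484848484 173.84848484848484
0 [[187. 164.]];20 [[192. 165.]];40 [[198. 166.]];60 [[203. 166.]];80 [[208. 167.]];100 [[213. 167.]];120 [[218. 168.]];140 [[223. 168.]];160 [[227. 169.]];180 [[232. 169.]];200 [[236. 170.]];220 [[240. 170.]];t 34.0 pos [387.2 -78.1 293.3] q7 96.8 shift cm [  2.4  -27.43   1.43] turn [-0.2  0.1 44.3] up/world z->tool [-0.    -0.004 -1.   ] gap 0.25
```

```bash
python3 -m handwheel '0.3 -3.5 -1 0 0 5 1;0.6 -7 -2 0 0 11 1;0.9 -10.5 -3 0 0 17 1;1.2 -14 -4 0 0 23 1;1.5 -17.5 -5 0 0 29 1;1.8 -21 -5.4 0 0 35 1;2.2 -24.5 -5.4 0 0 41 1;2.5 -27.5 -5.4 0 0 44.3 1' && python3 -m handwheel '0 0 0 0 0 0 1;0 0 0 0 0 0 1;0 0 0 0 0 0 1' && python3 go.py 376.2 -353 348.9 138.2
```

```text
time: 34.95
ee_pos: [373.7, -354.4, 344.2]
tcp_rot: [[-0.745, 0.667, -0.003], [0.667, 0.745, 0.003], [0.004, 0.0, -1.0]]
contact_force: [0.3, 0.1, -2.2]
finger_gap: 0.248
grip_force: 59.3
time: 35.33
ee_pos: [374.7, -352.1, 346.0]
tcp_rot: [[-0.748, 0.664, -0.001], [0.664, 0.748, 0.001], [0.002, -0.0, -1.0]]
contact_force: [0.3, 0.3, -1.0]
finger_gap: 0.249
grip_force: 59.3
t 35.3 pos [ 374.7 -352.1  346. ] q7 71.8 shift cm [-0.18  0.03 -0.29] turn [-0.  -0.1  0.2] up/world z->tool [ 0.002 -0.    -1.   ] gap 0.25
```

```bash
python3 - <<'E'
from h import *
a=cv2.cvtColor(cv2.imread('pics/s6.png'),cv2.COLOR_BGR2RGB);a=cv2.resize(a,(140,120),interpolation=cv2.INTER_AREA)
b=grab_frame("scene")[60:180,150:290]
for n,f in(("before",a),("now",b)):
    w=f[5:30,40:112]  # region with rod, handle
    h=cv2.cvtColor(w,cv2.COLOR_RGB2HSV)
    red=((h[...,0]<6)|(h[...,0]>174))&(h[...,1]>170);ys,xs=np.nonzero(red);print(n,"red band",len(xs),xs.mean().round(2),ys.mean().round(2))
ga=cv2.cvtColor(a,cv2.COLOR_RGB2GRAY);gb=cv2.cvtColor(b,cv2.COLOR_RGB2GRAY)
for n,(y0,y1,x0,x1) in(("rodend/hook",(10,27,42,60)),("rod",(10,19,50,68)),("band",(9,25,94,108))):
    T=ga[y0:y1,x0:x1];S=gb[y0-6:y1+6,x0-6:x1+6];r=cv2.matchTemplate(cv2.resize(S,None,fx=4,fy=4,interpolation=cv2.INTER_CUBIC),cv2.resize(T,None,fx=4,fy=4,interpolation=cv2.INTER_CUBIC),cv2.TM_CCOEFF_NORMED);_,v,_,l=cv2.minMaxLoc(r);print(n,round(v,2),l[0]/4-6,l[1]/4-6)
print("expected shift from TCP diff",proj("scene",[374.7,-352.1,366])-proj("scene",[376.2,-353,369]))
E
```

```text
before red band 34 59.41 11.47
now red band 33 60.18 12.18
rodend/hook 0.99 0.0 0.25
rod 0.99 -1.25 0.25
band 0.96 0.25 0.75
expected shift from TCP diff [[0.54485885 0.75021692]]
```

```bash
python3 -m handwheel '0 0 5 0 0 0 1;0 0 11 0 0 0 1;0 0 17 0 0 0 1;0 0 22 0 0 0 1;0 0 24 0 0 0 1;0 0 24 0 0 0 1;0 0 24 0 0 0 1' && python3 go.py 375.1 -353.2 61 138.2
```

```text
time: 36.25
ee_pos: [375.4, -353.8, 108.3]
tcp_rot: [[-0.747, 0.665, 0.001], [0.665, 0.747, -0.002], [-0.002, -0.0, -1.0]]
contact_force: [-0.8, 0.6, -1.1]
finger_gap: 0.247
grip_force: 59.3
t 36.2 pos [ 375.4 -353.8  108.3] q7 57.9 shift cm [0.07 0.02 4.73] turn [-0.   0.1  0.1] up/world z->tool [-0.002 -0.    -1.   ] gap 0.25
```

```bash
python3 -m handwheel '0 0 1.2 0 0 0.1 1;0 0 2.4 0 0 0.1 1;0 0 3.4 0 0 0.1 1;0 0 4.2 0 0 0.1 1;0 0 4.6 0 0 0.1 1;0 0 4.6 0 0 0.1 1' && python3 go.py 375.1 -353.2 61 138.2
```

```text
time: 37.0
ee_pos: [374.5, -352.9, 60.3]
tcp_rot: [[-0.745, 0.667, -0.001], [0.667, 0.745, 0.001], [0.001, 0.0, -1.0]]
contact_force: [2.0, 1.2, 1.3]
finger_gap: 0.247
grip_force: 59.9
t 37.0 pos [ 374.5 -352.9   60.3] q7 54.3 shift cm [-0.07  0.02 -0.07] turn [ 0.  -0.1  0. ] up/world z->tool [ 0.001  0.    -1.   ] gap 0.25
```

Seated at the grasp height with little force. I release and rise.

```bash
python3 -m handwheel '0 0 0 0 0 0 0.4;0 0 0 0 0 0 0.4;0 0 0 0 0 0 0.4;0 0 -4 0 0 0 0.4;0 0 -10 0 0 0 0.4;0 0 -16 0 0 0 0.4;0 0 -22 0 0 0 0.4;0 0 -22 0 0 0 0.4' && python3 go.py 578 -338 285 2.6; python3 - <<'E'
from h import *
F={c:grab_frame(c) for c in("top","scene")}
for cc,R in(("top",(310,205,375,270)),("scene",(200,120,270,165))):
    h=cv2.cvtColor(F[cc],cv2.COLOR_RGB2HSV);m=((h[...,0]<16)|(h[...,0]>170))&(h[...,1]>90)
    k=np.zeros_like(m);x0,y0,x1,y1=R;k[y0:y1,x0:x1]=m[y0:y1,x0:x1]
    n,l,st,_=cv2.connectedComponentsWithStats(k.astype(np.uint8));i=1+st[1:,4].argmax()
    print(cc,st[i],cv2.minAreaRect(np.argwhere(l==i)[:,::-1].astype(np.float32)))
a=np.load('pics/scene.npy');g=lambda f:cv2.resize(cv2.cvtColor(f,cv2.COLOR_RGB2GRAY),None,fx=4,fy=4,interpolation=cv2.INTER_CUBIC)
for n,(y0,y1,x0,x1) in(("hook",(136,152,200,216)),("band",(136,150,245,260))):
    r=cv2.matchTemplate(g(F["scene"][y0-5:y1+5,x0-5:x1+5]),g(a[y0:y1,x0:x1]),cv2.TM_CCOEFF_NORMED);_,v,_,l=cv2.minMaxLoc(r);print(n,round(v,2),l[0]/4-5,l[1]/4-5)
E
```

```text
time: 38.0
ee_pos: [376.3, -354.1, 284.8]
tcp_rot: [[-0.745, 0.667, 0.004], [0.667, 0.745, -0.005], [-0.007, -0.001, -1.0]]
contact_force: [-0.3, 0.3, -0.8]
finger_gap: 0.6
grip_force: 0.0
t 38.0 pos [ 376.3 -354.1  284.8] q7 68.8 shift cm [-13.95  14.65   0.05] turn [ -0.2   0.3 -44.4] up/world z->tool [-0.007 -0.001 -1.   ] gap 0.6
top [325 234  23  26 190] ((336.0323181152344, 247.08157348632812), (7.217074871063232, 31.14324378967285), 41.82017135620117)
scene [227 138  29   9 192] ((241.0, 142.0), (8.0, 28.0), 90.0)
hook 0.93 0.0 -0.5
band 0.99 0.0 -0.5
```

```bash
python3 -m handwheel '-2.5 2.5 0 0 0 -7 0.4;-5 5 0 0 0 -15 0.4;-8 8 0 0 0 -23 0.4;-11 11.5 0 0 0 -31 0.4;-14 14.6 0 0 0 -39 0.4;-14 14.6 0 0 0 -44.4 0.4;-14 14.6 0 0 0 -44.4 0.4;-14 14.6 0 0 0 -44.4 0.4' && python3 go.py 578.5 -339 167 182.6; python3 - <<'E'
from h import *
print("knob",[onz("top",341.6,180.4,z).round(1)[:2] for z in(188,194)],"bottle cap",onz("top",369.5,159,190).round())
f=grab_frame("scene");h=cv2.cvtColor(f,cv2.COLOR_RGB2HSV);m=((h[...,0]<8)|(h[...,0]>172))&(h[...,1]>120);k=np.zeros_like(m);k[128:152,168:197]=m[128:152,168:197]
ys,xs=np.nonzero(k);print("knob scene now",len(xs),xs.mean(),ys.mean())
E
```

```text
time: 39.1
ee_pos: [575.3, -337.9, 279.1]
tcp_rot: [[-0.999, -0.043, -0.003], [-0.043, 0.999, 0.001], [0.003, 0.001, -1.0]]
contact_force: [0.2, 0.2, 0.3]
finger_gap: 0.599
grip_force: 0.0
t 39.1 pos [ 575.3 -337.9  279.1] q7 93.3 shift cm [-0.35 -0.13 11.21] turn [ 0.1 -0.1 -0.1] up/world z->tool [ 0.003  0.001 -1.   ] gap 0.6
knob [array([ 579.1, -338.9]), array([ 577.8, -337.7])] bottle cap [ 658. -443.  190.]
knob scene now 107 184.11214953271028 141.0467289719626
```

```bash
python3 -m handwheel '-0.3 -0.1 4 0 0 0 0.4;-0.3 -0.1 8 0 0 0 0.4;-0.3 -0.1 10.5 0 0 0 0.4;-0.3 -0.1 11.2 0 0 0 0.4;-0.3 -0.1 11.2 0 0 0 0.4' && python3 -m handwheel '0 0 0 0 0 0 1;0 0 0 0 0 0 1;0 0 0 0 0 0 1;0 0 0 0 0 0 1;0 0 0 0 0 0 1' && python3 go.py 578.5 -339 167 182.6
```

```text
time: 39.78
ee_pos: [578.8, -338.8, 168.7]
tcp_rot: [[-0.999, -0.044, -0.001], [-0.044, 0.999, 0.0], [0.001, 0.0, -1.0]]
contact_force: [0.3, -0.2, -0.2]
finger_gap: 0.602
grip_force: 0.0
time: 40.4
ee_pos: [579.4, -338.9, 169.5]
tcp_rot: [[-0.999, -0.045, 0.0], [-0.045, 0.999, -0.001], [-0.0, -0.001, -1.0]]
contact_force: [-1.4, -1.7, 6.3]
finger_gap: 0.15
grip_force: 60.4
t 40.4 pos [ 579.4 -338.9  169.5] q7 89.7 shift cm [ 0.09 -0.    0.25] turn [-0.  0. -0.] up/world z->tool [-0.    -0.001 -1.   ] gap 0.15
```

```bash
python3 -m handwheel '0 0 0 0 0 8 1;0 0 0 0 0 17 1;0 0 0 0 0 26 1;0 0 0 0 0 35 1;0 0 0 0 0 44 1;0 0 0 0 0 53 1;0 0 0 0 0 61 1;0 0 0 0 0 67 1' && python3 -m handwheel '0 0 0 0 0 2 1;0 0 0 0 0 4 1;0 0 0 0 0 4 1' && python3 go.py 579 -339 167 182.6; python3 -c "
from h import *;print(np.round(get_obs()['ft_torque'],2))"
```

```text
time: 41.4
ee_pos: [581.4, -335.5, 169.4]
tcp_rot: [[-0.431, 0.902, 0.004], [0.902, 0.431, 0.003], [0.001, 0.005, -1.0]]
contact_force: [4.8, 5.4, 2.3]
finger_gap: 0.152
grip_force: 60.0
time: 41.78
ee_pos: [581.6, -335.4, 169.5]
tcp_rot: [[-0.372, 0.928, 0.004], [0.928, 0.372, 0.003], [0.001, 0.004, -1.0]]
contact_force: [4.6, 4.1, 3.2]
finger_gap: 0.152
grip_force: 60.6
t 41.8 pos [ 581.6 -335.4  169.5] q7 26.3 shift cm [-0.23 -0.38  0.25] turn [  0.3   0.1 -70.8] up/world z->tool [ 0.001  0.004 -1.   ] gap 0.15
[ 1.   -1.    0.76]
```

```bash
python3 -m handwheel '0 0 0 0 0 0 0;0 0 0 0 0 0 0;0 0 0 0 0 0 0;0 0 -4 0 0 0 0;0 0 -10 0 0 0 0;5 -3 -12 0 0 0 0;10 -6 -12 0 0 0 0;15 -9 -12 0 0 0 0' && python3 - <<'E'
from h import *
F={c:grab_frame(c) for c in("scene","top")}
for c,(x0,y0,x1,y1) in(("scene",(168,128,197,152)),("top",(328,165,352,192))):
    h=cv2.cvtColor(F[c],cv2.COLOR_RGB2HSV);m=((h[...,0]<8)|(h[...,0]>172))&(h[...,1]>120);k=np.zeros_like(m);k[y0:y1,x0:x1]=m[y0:y1,x0:x1]
    ys,xs=np.nonzero(k);print(c,len(xs),xs.mean(),ys.mean(),cv2.minAreaRect(np.c_[xs,ys].astype(np.float32)) if len(xs) else "")
np.save('pics/fs.npy',F["scene"])
o=get_obs();print(o["ee_pos"])
a=np.load('pics/scene.npy');g=lambda f:cv2.resize(cv2.cvtColor(f,cv2.COLOR_RGB2GRAY),None,fx=4,fy=4,interpolation=cv2.INTER_CUBIC)
for n,(y0,y1,x0,x1) in(("hook",(136,152,200,216)),("band",(136,150,245,260))):
    r=cv2.matchTemplate(g(F["scene"][y0-5:y1+5,x0-5:x1+5]),g(a[y0:y1,x0:x1]),cv2.TM_CCOEFF_NORMED);_,v,_,l=cv2.minMaxLoc(r);print(n,round(v,2),l[0]/4-5,l[1]/4-5)
E
python3 ring.py | head -1
```

```text
time: 42.78
ee_pos: [438.8, -232.2, 288.5]
tcp_rot: [[-0.367, 0.93, -0.001], [0.93, 0.367, -0.001], [-0.001, -0.001, -1.0]]
contact_force: [0.3, 0.4, 1.8]
finger_gap: 0.996
grip_force: 0.0
scene 107 184.11214953271028 141.0467289719626 ((184.00001525878906, 141.00003051757812), (8.049844741821289, 14.310833930969238), 63.43495178222656)
top 45 341.5777777777778 179.0 ((341.5, 178.5), (9.0, 5.0), 90.0)
[ 435.69723047 -229.46613504  288.20149502]
hook 0.93 0.0 -0.5
band 0.99 0.0 -0.5
66 237.3939393939394 173.77272727272728
```

```bash
python3 -m handwheel '0 0 0 0 0 0 0;0 0 0 0 0 0 0;0 0 0 0 0 0 0;0 0 0 0 0 0 0' | head -2 && python3 -c "
from workcell import hand_in;print(hand_in())"
```

```text
time: 43.42
ee_pos: [440.5, -232.3, 288.0]
the job is handed in; nothing more can be done
None
```

The job is handed in at 43 s; no verdict came back. By images and force readings, three orange cartons lie in the chamber, the sash is down, the pole is in its cradle, and the knob went to its stop and sprang back.

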